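# Close up and level a gel casting stand

## Robot

A 6-joint arm with a two-finger parallel gripper is mounted at the origin on the work surface. World frame = base frame: x ahead of the robot, y to its left, z up, the work surface at z = 0. Lengths are in mm, angles in rad, forces in N, time in s.
With the tool pointing down it reaches from about 400 to 925 mm from the base axis. Payload 12.5 kg.
Tool frame: the origin (TCP) lies between the finger pads; the fingertips stand 19 mm ahead of it and the grasp point (between the pads) is the TCP (env.tips_ahead is the distance from the TCP to the fingertips, in mm); z points along the fingers, y is the line along which they close (so a half turn about z gives the same grasp; the last joint's range is limited). The gripper opens to 95 mm and grips with 3 to 60 N. Pads are 20 mm wide; open, the fingers measure 119 mm over their backs; the gripper's body (75 mm by 180 mm) begins 59 mm behind the grasp point.
Start: joints at [-1.219, 0.491, 1.559, -0, 1.092, -0.106], TCP at [276.259, -560.65, 211.661] pointing down, gripper open.
Joint ranges: [-3.1, 3.1], [-0.84, 2.19], [0.05, 2.79], [-1.13, 4.28], [0.06, 2.93], [-2.69, 2.69]. Speed limits (rad/s): [2.22, 2.22, 2.79, 3.14, 3.14, 3.14].

## Interface

Orientations are given as [roll, pitch, yaw] about the fixed x, y, z axes, in that order (R = Rz(yaw) Ry(pitch) Rx(roll)).
In Python, from cell import env gives the robot as it stands.
- The arm moves only by the shell command python3 -m crank 'ROWS'. ROWS is JSON, a list of rows, each a list of 5 numbers: the shift along the tool's x, y, z in mm, then the turn about the tool's z in degrees, then the finger opening in mm, from 0 to 95.1. In form: [[dx, dy, dz, yaw, grip], ...]. A call has 1 to 10 rows; each row is the pose to reach, as a shift and turn from the pose commanded when the call began, along the tool's axes at that moment; what a row does not reach only later rows make up. A row lasts 1/12 s, in which the tool goes at most 41.7 mm and 7.16 degrees, less where a joint would pass 70% of its speed; a pose out of reach is approached as far as the arm can. A call with a gripper value outside its range is refused whole. The fingers move at their own pace and stop on an object; the grip force is fixed at half the most. Time passes only in rows, so rows that repeat a pose let the fingers close. It gives the time, the measured TCP pose, the force, the opening and the grip force at its end, in the units of the state.
- env.state(): the state, without advancing time (a new reading comes with each control period).
- env.read_camera(name): name is "side" or "top"; returns a dict with "img" (480x640x3 uint8, blue, green, red), "K" (3x3 intrinsics, pixels), "pose" (4x4, takes a point from camera to world coordinates). Camera axes: x right, y down, z forward; pixel columns grow to the right and rows downward; lengths in mm; the calibration is good to about 2 mm. A picture is of the moment at which its call begins. There is no depth.
- env.job_done(): hands the job in; it is judged then, once.
The state is a dict: "t": time; "joints": joint angles; "qvel": joint speeds; "tau": joint torques, N m; "eef_pos": TCP position; "tcp_rot": TCP orientation; "ft_force": force on the tool from outside, world axes, zero at the start; "moment": the same for the moment, N m; "opening": opening from 0.0 (shut) to 1.0 (fully open); "grip_force": force on a finger pad.
Only numpy, scipy, OpenCV 4.12 (cv2) and the standard library are available. Lean on these libraries where they do the work, as an engineer would, in place of code of your own. Each camera call takes 0.05 s, during which the arm holds its last target. There are 200 camera calls.

## Task

Get the gel casting stand ready for pouring: crank its moving wall back, put every gel tray from the bench flat and square on the bed, side by side between the two gasketed walls with their open ends facing the walls, then crank the wall in until all the trays are gripped snugly between the gaskets. Then level the loaded stand with the coaxial knobs at its end: with the wide lower (coarse) knob bring the bubble inside the outer pair of lines on the level but stop short of the inner pair, and with the slim upper (fine) knob bring it on to the middle, between the inner pair. Leave the other things on the bench where they are.

Things in the scene. Friction and masses are not known exactly. Their poses are not given: they have to be found in the camera images.
- bed_ref (a point): Casting stand, fixed to the bench: point on top of its grey bed (170 x 330 mm, about 45 mm above the bench) at the foot of the back wall's gasket, half-way along. x points away from the robot, from the moving wall to the back wall; y along the walls to the end with the two knobs; z up. The bed tips by up to 2 degrees about x (pivot at y -165 mm)
- back_wall: Fixed back wall with gasket, 12 mm thick, 320 mm long, 30 mm high; origin and axes as bed_ref. Four tray places are scribed side by side on the bed, at y = -120, -40, 40 and 120 mm; any place between the walls will do. A tray in place is centred 31 mm before this wall, 11 mm above the bed
- moving_wall: Moving wall, 12 mm thick, 310 mm long, 29 mm high: origin at the foot of its gasket, half-way along; axes as bed_ref. The opening between the gaskets is minus its x in the frame of bed_ref: 86 mm fully open, 50 mm at the other stop, 62 mm when it bears on trays. Only the crank moves it, straight along x
- crank (a joint): Crank of the wall's screw, on the robot's side, rad; axis along the stand's x. Grows clockwise seen from the crank looking at the stand (right-handed about x), closing the wall 10 mm a turn; 0 is fully open, 22.6 the other stop. Starts 50 to 62 mm open. Stays where left; 2 to 3 N at the grip turn it, 5 to 6 N once trays are gripped snugly. Grip and screw travel along x with the wall
- crank_grip (a point): Grey grip of the crank, a freely spinning sleeve 16 mm thick, 60 mm long, lying along the stand's x: point on its axis, 3 mm further out than its middle. It circles crank_centre at 32 mm radius, down to about 30 mm above the bench. The arm and hub (10 mm radius) begin 33 mm from this point towards the stand, the nut block behind them
- crank_centre (a point): Centre of the circle of crank_grip, on the crank's axis, about 64 mm above the bench; travels along x with the wall. Axes turn with the crank
- coarse_knob (a joint): Wide lower knob of the coaxial pair at the end of the stand, rad, 0 to 9. Grows clockwise seen from above, which raises the knob end of the bed, 0.4 degrees per rad. Stays where left (0.1 N m friction). At the start the knob end is 1.3 to 1.9 degrees low
- fine_knob (a joint): Slim upper knob of the pair, rad, 0 to 9, starting below 0.3. Grows clockwise seen from above, which raises the knob end of the bed, 0.1 degrees per rad. Stays where left (0.04 N m friction). The two knobs turn independently
- coarse_grip (a point): Centre of the coarse knob (black, fluted, 56 mm across, 16 mm high) on the pair's upright axis; 77 to 97 mm above the bench, rising 3 mm per rad as it is turned clockwise. Below it a neck, 28 mm across and 14 mm high, on a block 46 mm square
- fine_grip (a point): Point on the axis of the fine knob (bright steel, fluted, 24 mm across, 28 mm high), 6 mm below its top and 24 mm above the top of the coarse knob; 32 mm above coarse_grip. Rises with the coarse knob, not with the fine one
- vial_mid (a point): Middle of the level, a green vial 66 mm long along y, on the bed beyond the back wall; axes as bed_ref. Inner lines 10 mm, outer lines 19 mm either side of this point
- bubble_mid (a point): Centre of the pale bubble (13 mm long) in the vial. Its offset along y from vial_mid is 25 mm per degree that the knob end is high (negative: low), at most 22 mm, and takes about 3 s to settle. The whole bubble is inside the outer lines within 12.5 mm of the middle, inside the inner lines within 3.5 mm
- tray1_mid (a point): Gel tray, white plastic, 62 mm long (its x), 52 mm wide (its y), 22 mm high: centre, half-way up. A 5 mm floor and two 5 mm side walls along its length; both ends (x) are open. About 50 g. All trays are alike; some may be absent
- tray2_mid (a point): Gel tray, white plastic, 62 mm long (its x), 52 mm wide (its y), 22 mm high: centre, half-way up. A 5 mm floor and two 5 mm side walls along its length; both ends (x) are open. About 50 g. All trays are alike; some may be absent
- tray3_mid (a point): Gel tray, white plastic, 62 mm long (its x), 52 mm wide (its y), 22 mm high: centre, half-way up. A 5 mm floor and two 5 mm side walls along its length; both ends (x) are open. About 50 g. All trays are alike; some may be absent
- tray4_mid (a point): Gel tray, white plastic, 62 mm long (its x), 52 mm wide (its y), 22 mm high: centre, half-way up. A 5 mm floor and two 5 mm side walls along its length; both ends (x) are open. About 50 g. All trays are alike; some may be absent
- comb: Bystander, to be left alone: grey gel comb lying flat, 60 x 26 x 6 mm; origin at the centre of its underside
- pen: Bystander, to be left alone: marker pen lying flat, 130 mm long; origin at the centre of its underside
- tip_box: Bystander, to be left alone: grey pipette tip box with clear lid, 84 x 122 x 62 mm; origin at the centre of its underside
- white_bottle: Bystander, to be left alone: white plastic bottle, 72 mm across, 150 mm high; origin at the centre of its underside
- media_bottle: Bystander, to be left alone: glass bottle with blue cap, 70 mm across, 140 mm high; origin at the centre of its underside
- tube_rack: Bystander, to be left alone: white tube rack, 60 x 150 x 40 mm; origin at the centre of its underside
- stain_dish: Bystander, to be left alone: clear staining dish, 120 x 170 x 40 mm; origin at the centre of its underside
Not all that is in view belongs to the job. Leave any brown look-alike of the part that bears tray2_mid alone.

How it is judged (in metres and radians):
On the way, in this order (a step that is already met when the one before it is completed fails the run):
1. every tray lies on the bed and the cranked wall grips them all between the gaskets (x of tray1_mid in the frame of bed_ref between -0.0345 and -0.0275 m and y of tray1_mid in the frame of bed_ref between -0.15 and 0.15 m and z of tray1_mid in the frame of bed_ref between 0.008 and 0.014 m and angle between the x axis of each of tray1_mid, tray2_mid, tray3_mid, tray4_mid and the x axis of bed_ref, either way round below 0.1 rad and angle between the z axis of each of tray1_mid, tray2_mid, tray3_mid, tray4_mid and the z axis of bed_ref, either way round below 0.1 rad and x of tray2_mid in the frame of bed_ref between -0.0345 and -0.0275 m and y of tray2_mid in the frame of bed_ref between -0.15 and 0.15 m and z of tray2_mid in the frame of bed_ref between 0.008 and 0.014 m and x of tray3_mid in the frame of bed_ref between -0.0345 and -0.0275 m and y of tray3_mid in the frame of bed_ref between -0.15 and 0.15 m and z of tray3_mid in the frame of bed_ref between 0.008 and 0.014 m and x of tray4_mid in the frame of bed_ref between -0.0345 and -0.0275 m and y of tray4_mid in the frame of bed_ref between -0.15 and 0.15 m and z of tray4_mid in the frame of bed_ref between 0.008 and 0.014 m and x of moving_wall in the frame of bed_ref between -0.064 and -0.0595 m and contact force between back_wall and anything else above 6 N), for 0.2 s.
2. with the trays gripped, the bubble lies between the outer and the inner lines (all of step 1 and y of bubble_mid in the frame of vial_mid between -0.0145 and -0.0031 m), for 0.5 s.
3. the bubble is brought between the inner lines with the fine knob (all of step 1 and y of bubble_mid in the frame of vial_mid between -0.003 and 0.003 m and value of joint fine_knob above 0.8 rad), for 0.5 s.
At the end, for the whole second after the job is handed in: Every tray lies flat on the bed within 3 mm, square within 0.1 rad, within 150 mm of the middle along the walls; the walls are 59.5 to 64 mm apart and press with over 6 N; the bubble stays within 3 mm of the middle and the fine knob stands above 0.8 rad (all of step 3); the robot touches nothing.
It fails at once if one of the other things on the bench is pushed more than 60 mm away (distance of any of comb, pen, tip_box, white_bottle, media_bottle, tube_rack, stain_dish from where it was at the start of the episode above 0.06 m).
It fails at once if a bottle, the rack, the dish or the tip box is tipped over (angle between any of tip_box, white_bottle, media_bottle, tube_rack, stain_dish's own z axis and vertical above 0.5 rad).
Of tray1, tray2, tray3, tray4 only 2 to 4 are there at a start; the rules pass over those that are not, and their reading is None.
At some moment in a run one of tray1, tray2, tray3, tray4 may be knocked a few centimetres aside while the robot is not near it.
Once in a run the grip may slacken for a moment while it holds something.
It also fails if it takes over 210 s, if anything falls off the work surface, if the arm or the gripper's body presses on something with over 40 N, if the wrist force passes 120 N, or if a joint passes its speed limit or range.

## Working session

There is one attempt and no reset: what is moved stays moved. The work goes in short steps, Python scripts to look and compute and a shell command to move; the robot and the scene stay as the last step left them, time stands still between calls to the robot, and variables do not carry over. Pictures are saved under pics/ and viewed, at most 14 in all, crops included, and the job is handed in when it is done.

```bash
ls; mkdir -p pics
cat > h.py <<'E'
import numpy as np, cv2
from cell import env
def cam(n):
    d=env.read_camera(n); return d['img'],np.array(d['K']),np.array(d['pose'])
def ray(K,P,uv,z):
    uv=np.atleast_2d(uv).astype(float)
    r=np.c_[uv,np.ones(len(uv))]@np.linalg.inv(K).T@P[:3,:3].T
    o=P[:3,3]; return o+r*((z-o[2])/r[:,2])[:,None]
def proj(K,P,X):
    X=np.atleast_2d(X); c=(X-P[:3,3])@P[:3,:3]; p=c@K.T; return p[:,:2]/p[:,2:]
E
python3 - <<'E'
from h import *
for n in('top','side'):
    i,K,P=cam(n); cv2.imwrite(f'pics/{n}0.png',i); print(n,K.tolist(),P.round(3).tolist())
print(env.state())
E
```

```text
pics
top [[440.4618524361757, 0.0, 325.90862103787], [0.0, 440.4618524361757, 237.05950812204077], [0.0, 0.0, 1.0]] [[0.027, -0.997, 0.071, 420.963], [-0.999, -0.029, -0.026, -10.146], [0.028, -0.07, -0.997, 1404.099], [0.0, 0.0, 0.0, 1.0]]
side [[536.6540699940306, 0.0, 331.29152820070567], [0.0, 536.6540699940306, 236.81026646117857], [0.0, 0.0, 1.0]] [[-0.968, -0.151, 0.2, 218.685], [-0.25, 0.588, -0.769, 1029.134], [-0.002, -0.795, -0.607, 953.645], [0.0, 0.0, 0.0, 1.0]]
{'t': 0.1, 'joints': array([-1.21863076e+00,  4.91498716e-01,  1.55940215e+00, -2.06178275e-05,
        1.09171070e+00, -1.05614477e-01]), 'qvel': array([ 2.24526808e-04, -1.22969562e-03,  6.14422308e-04,  1.42514060e-03,
        3.53865207e-03, -2.25979589e-05]), 'tau': array([ 2.19434667e-03, -6.13621616e+01, -2.58606076e+01,  6.93634897e-02,
        4.70185268e-02, -3.55144266e-05]), 'eef_pos': array([ 276.1522647 , -560.4283377 ,  211.11584039]), 'tcp_rot': array([-3.14057749e+00, -8.92274105e-05,  4.57789511e-01]), 'ft_force': array([ 0.98706725, -0.08261633, -0.11113189]), 'moment': array([ 0.00061076,  0.01669667, -0.02055534]), 'grip_force': 0.0, 'opening': 1.00163136913925}
```

View pics/top0.png

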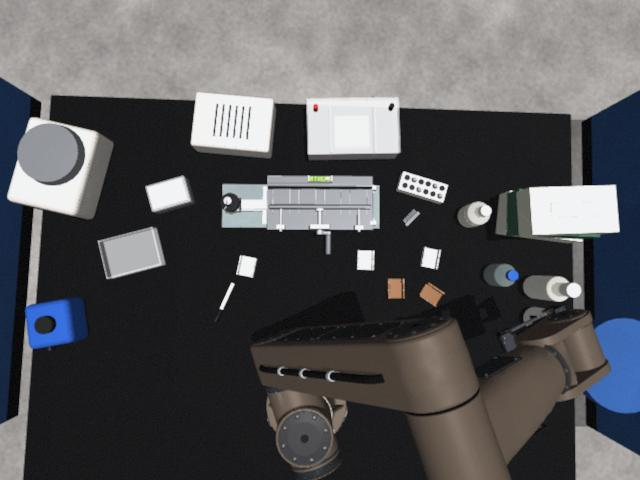

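View pics/side0.png

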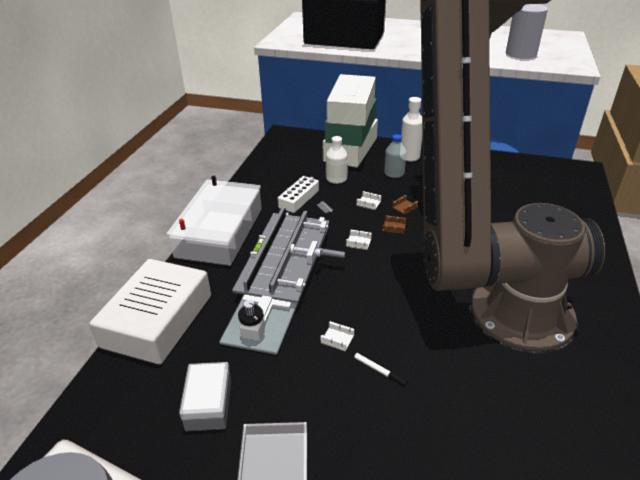

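The top view shows three white trays at (247,266), (366,260) and (431,258), brown look-alikes at (397,289) and (432,294), and the stand with its crank grip at (327,243) and knobs at (230,203). I'll enlarge both views next.

Run:
```python
from h import *
t=cv2.imread('pics/top0.png');s=cv2.imread('pics/side0.png')
a=cv2.resize(t[165:310,212:452],None,fx=3.3,fy=3.3,interpolation=cv2.INTER_CUBIC);cv2.imwrite('pics/t1.png',a)
a=cv2.resize(s[180:360,215:415],None,fx=3.3,fy=3.3,interpolation=cv2.INTER_CUBIC);cv2.imwrite('pics/s1.png',a)
_,K,P=cam('top')
hs=cv2.cvtColor(t,cv2.COLOR_BGR2HSV)
m=((hs[...,2]>150)&(hs[...,1]<60)).astype(np.uint8); 
c,_=cv2.findContours(m,cv2.RETR_EXTERNAL,cv2.CHAIN_APPROX_NONE)
for k in c:
    if 60<cv2.contourArea(k)<900:
        r=cv2.minAreaRect(k); print(np.round(r[0],1),np.round(r[1],1),round(r[2],1),ray(K,P,r[0],22).round(0)[0])
for n,uv,z in [('grip far end',(327,251),64),('knob',(229.5,202),110),('bedL',(267,230),45),('bedR',(380,229),45),('wallL',(267,180),75),('wallR',(373,180),75)]: print(n,ray(K,P,uv,z)[0].round(0))
```

```text
[226.5 295.8] [ 4.1 28.6] 24.8 [328. 257.  22.]
[573.8 289.8] [14.8 14.1] 45.0 [ 375. -837.   22.]
[556.7 288.4] [21.7 25.1] 3.8 [ 378. -782.   22.]
[246.  265.8] [17.3 20. ] 11.3 [422. 200.  22.]
[365.5 259.5] [19. 17.] 90.0 [ 452. -173.   22.]
[430.7 257.9] [17.1 19.6] 11.3 [ 463. -379.   22.]
[ 34.1 257.2] [ 8.2 96.4] 4.2 [431. 850.  22.]
[478.3 212.9] [22.8 22.8] 26.6 [ 611. -531.   22.]
[422.8 186.4] [47.9 19.2] 17.1 [ 690. -351.   22.]
grip far end [474. -50.  64.]
knob [608. 243. 110.]
bedL [534. 137.  45.]
bedR [ 548. -213.   45.]
wallL [684. 139.  75.]
wallR [ 695. -185.   75.]
```

View pics/t1.png

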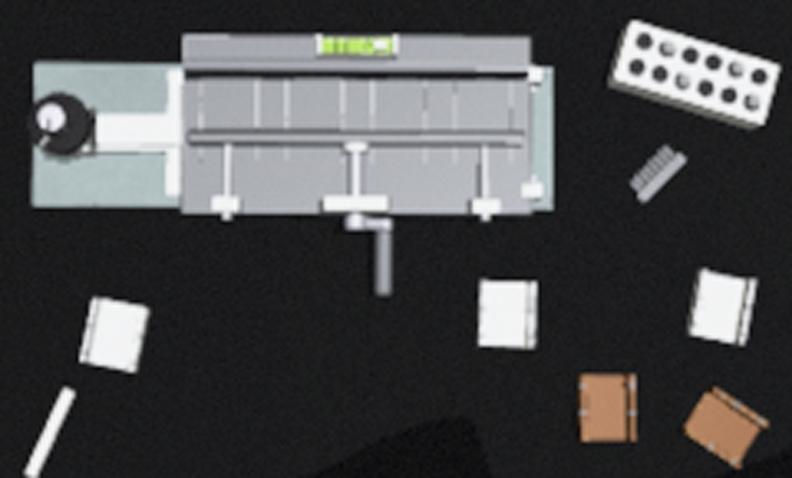

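View pics/s1.png

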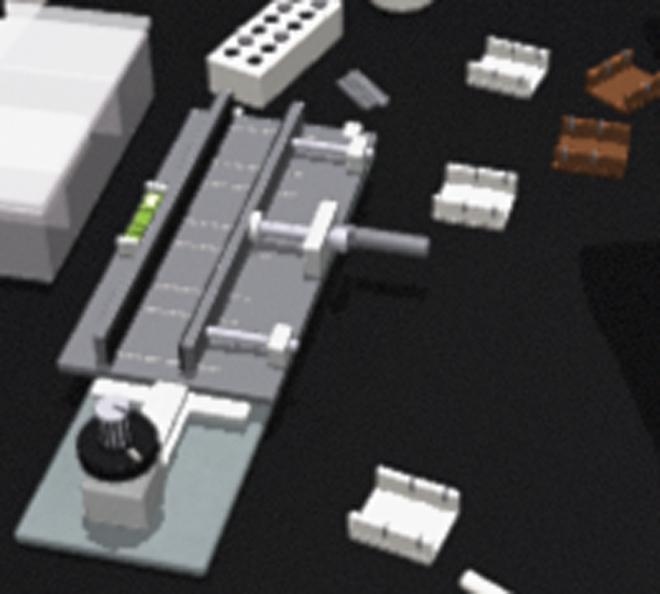

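The crops confirm three white U-section trays (top crop 114,334; 508,313; 722,307), with the brown pair at (608,408) and (727,428). The crank grip runs from (384,222) to (384,295), with its hub at (357,222) in the top crop. The scribed places are centred on crop columns 228, 315, 399 and 484.

```bash
cat >> h.py <<'E'
def tri(A,ua,B,ub):
    # A,B=(K,P)
    M=np.zeros((3,3));v=np.zeros(3);L=[]
    for (K,P),u in((A,ua),(B,ub)):
        d=P[:3,:3]@np.linalg.inv(K)@np.array([u[0],u[1],1.]);d/=np.linalg.norm(d);Q=np.eye(3)-np.outer(d,d);M+=Q;v+=Q@P[:3,3];L.append((d,P[:3,3]))
    X=np.linalg.solve(M,v);gap=sum(np.linalg.norm(np.cross(d,X-o)) for d,o in L)
    return X.round(1),round(gap,1)
E
python3 - <<'E'
from h import *
_,K,P=cam('top');_,K2,P2=cam('side')
T=lambda x,y:(x/3.3+212,y/3.3+165)
S=lambda x,y:(x/3.3+215,y/3.3+180)
for n,a,b in [('grip out end',(384,294),(427,246)),('grip inner',(384,222),(352,238)),('bed front knob corner',(181,214),(275,400)),('bed front far corner',(532,213),(377,135)),('back wall top knob end',(186,72),(101,343)),('backwall top far',(530,72),(224,97)),('mov wall top knob',(190,136),(188,345)),('mov wall top far',(524,135),(297,107)),('fine top',(50,116),(111,402)),('vial',(357,45),(143,214))]:
    print(n,tri((K,P),T(*a),(K2,P2),S(*b)))
E
```

```text
grip out end (array([464.8, -55. ,  45. ]), np.float64(0.6))
grip inner (array([530.2, -53.8,  41.4]), np.float64(5.6))
bed front knob corner (array([534.5, 137.7,  37. ]), np.float64(1.5))
bed front far corner (array([ 543.8, -192.4,   46.1]), np.float64(2.8))
back wall top knob end (array([667.2, 135.9,  61.6]), np.float64(3.0))
backwall top far (array([ 677.1, -184. ,   69. ]), np.float64(4.7))
mov wall top knob (array([603.8, 128.6,  68. ]), np.float64(2.6))
mov wall top far (array([ 613.1, -180.1,   72.4]), np.float64(3.9))
fine top (array([611.4, 247.5, 120. ]), np.float64(0.8))
vial (array([696.7, -23.1,  57.1]), np.float64(1.4))
```

```bash
cat >> h.py <<'E'
def rel(x,y,z,psi):
    s=env.state();p=s['eef_pos'];a=s['tcp_rot'][2];d=np.array([x,y,z])-p
    t=(a-psi+np.pi)%(2*np.pi)-np.pi
    print('rel dx %.1f dy %.1f dz %.1f turn %.1f | now'%(d[0]*np.cos(a)+d[1]*np.sin(a),d[0]*np.sin(a)-d[1]*np.cos(a),-d[2],np.degrees(t)),p.round(1),'psi %.3f'%a,'q6 %.2f t %.1f'%(s['joints'][5],s['t']),'F',s['ft_force'].round(1),'op %.1f gf %.1f'%(s['opening']*95.1,s['grip_force']))
E
python3 -m crank '[[417,-359,0,25,70],[417,-359,0,25,70],[417,-359,0,25,70],[417,-359,0,25,70],[417,-359,0,25,70],[417,-359,0,25,70],[417,-359,0,25,70],[417,-359,0,25,70],[417,-359,0,25,70],[417,-359,0,25,70]]'
python3 - <<'E'
from h import *
rel(491,-54.5,120,.029)
E
```

```text
t: 1.08
eef_pos: [439.7, -175.3, 211.8]
tcp_rot: [3.141, -0.0, 0.021]
ft_force: [0.8, -0.7, 0.9]
opening: 0.739
grip_force: 0.0
rel dx 53.8 dy -119.7 dz 91.8 turn -0.4 | now [ 439.7 -175.3  211.8] psi 0.021 q6 1.03 t 1.1 F [ 0.8 -0.7  0.9] op 70.3 gf 0.0
```

```bash
python3 -m crank '[[27,-60,40,-0.4,50],[54,-120,92,-0.4,50],[54,-120,92,-0.4,50],[54,-120,92,-0.4,50],[54,-120,92,-0.4,50],[54,-120,92,-0.4,50]]'
python3 - <<'E'
from h import *
rel(491,-54.5,44,.029)
i,K,P=cam('top');cv2.imwrite('pics/top1.png',i);j,K2,P2=cam('side');cv2.imwrite('pics/side1.png',j)
print(proj(K2,P2,[env.state()['eef_pos'],[491,-54.5,44]]))
a=cv2.resize(j[130:330,260:560],None,fx=2,fy=2);b=cv2.resize(i[150:350,200:500],None,fx=2,fy=1.0);cv2.imwrite('pics/c1.png',np.vstack([a,b]))
E
```

```text
t: 1.58
eef_pos: [490.6, -54.9, 118.7]
tcp_rot: [-3.141, 0.002, 0.031]
ft_force: [-0.3, -0.5, 0.4]
opening: 0.529
grip_force: 0.0
rel dx 0.4 dy -0.4 dz 74.7 turn 0.1 | now [490.6 -54.9 118.7] psi 0.031 q6 1.29 t 1.6 F [-0.3 -0.5  0.4] op 50.3 gf 0.0
[[335.05821009 230.19377826]
 [334.75980629 253.39493825]]
```

View pics/c1.png

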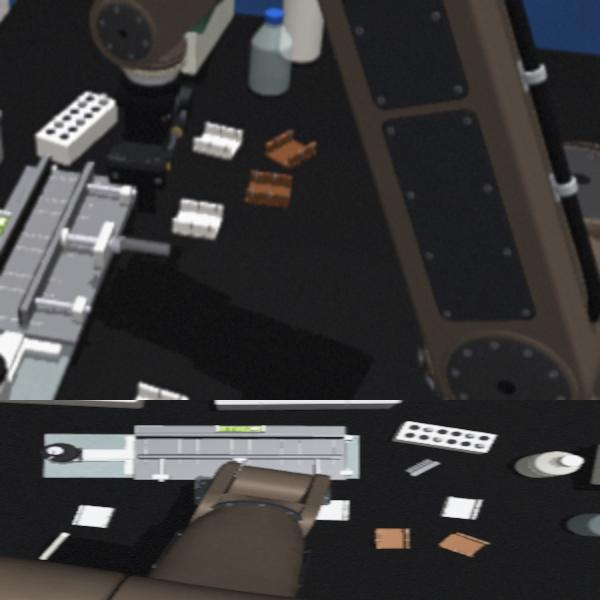

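The side view shows the gripper above the crank grip (grip at crop 150,247) and no fourth tray. I'll descend and close.

```bash
python3 -m crank '[[0,0,38,0,50],[0,0,75,0,50],[0,0,75,0,50],[0,0,75,0,50],[0,0,75,0,10],[0,0,75,0,8],[0,0,75,0,8],[0,0,75,0,8],[0,0,75,0,8],[0,0,75,0,8]]'
python3 - <<'E'
from h import *
rel(491,-54.5,44,.029)
E
```

```text
t: 2.52
eef_pos: [490.9, -55.8, 45.2]
tcp_rot: [-3.141, -0.001, 0.028]
ft_force: [1.6, 14.9, 7.4]
opening: 0.163
grip_force: 8.6
rel dx 0.1 dy -1.3 dz 1.2 turn -0.0 | now [490.9 -55.8  45.2] psi 0.028 q6 1.29 t 2.5 F [ 1.6 14.9  7.4] op 15.5 gf 8.6
```

```bash
python3 -m crank '[[0,0,0,0,8],[0,0,0,0,8]]'
cat >> h.py <<'E'
def circ(p0,step,n,r=32):
    p=np.radians(p0+step*np.arange(1,n+1));q=np.radians(p0)
    print([[round(10*step*k/360,1),round(-r*(np.cos(a)-np.cos(q)),1),round(-r*(np.sin(a)-np.sin(q)),1)] for k,a in enumerate(p,1)])
E
python3 - <<'E'
from h import *
rel(491,-54.5,44,.029)
circ(216,-12,10)
circ(96,-18,10)
E
```

```text
t: 2.68
eef_pos: [490.9, -54.8, 45.3]
tcp_rot: [-3.14, -0.001, 0.028]
ft_force: [1.6, 13.8, 8.9]
opening: 0.122
grip_force: 28.5
rel dx 0.1 dy -0.3 dz 1.3 turn -0.1 | now [490.9 -54.8  45.3] psi 0.028 q6 1.29 t 2.7 F [ 1.6 13.8  8.9] op 11.6 gf 28.5
[[-0.3, np.float64(3.3), np.float64(-5.8)], [-0.7, np.float64(5.4), np.float64(-12.2)], [-1.0, np.float64(6.1), np.float64(-18.8)], [-1.3, np.float64(5.4), np.float64(-25.5)], [-1.7, np.float64(3.3), np.float64(-31.8)], [-2.0, np.float64(-0.0), np.float64(-37.6)], [-2.3, np.float64(-4.5), np.float64(-42.6)], [-2.7, np.float64(-9.9), np.float64(-46.5)], [-3.0, np.float64(-16.0), np.float64(-49.2)], [-3.3, np.float64(-22.5), np.float64(-50.6)]]
[[-0.5, np.float64(-10.0), np.float64(0.5)], [-1.0, np.float64(-19.3), np.float64(4.1)], [-1.5, np.float64(-27.1), np.float64(10.4)], [-2.0, np.float64(-32.6), np.float64(18.8)], [-2.5, np.float64(-35.2), np.float64(28.5)], [-3.0, np.float64(-34.6), np.float64(38.5)], [-3.5, np.float64(-31.1), np.float64(47.8)], [-4.0, np.float64(-24.8), np.float64(55.6)], [-4.5, np.float64(-16.4), np.float64(61.1)], [-5.0, np.float64(-6.7), np.float64(63.6)]]
```

```bash
python3 -m crank '[[-0.3,3.3,-5.8,0,8],[-0.7,5.4,-12.2,0,8],[-1.0,6.1,-18.8,0,8],[-1.0,6.1,-18.8,0,8]]'
python3 - <<'E'
from h import *
rel(491,-54.5,44,.029)
i,K,P=cam('top');j,K2,P2=cam('side')
cv2.imwrite('pics/c2.png',cv2.resize(j[180:320,270:410],None,fx=4,fy=4,interpolation=cv2.INTER_CUBIC))
E
```

```text
t: 3.02
eef_pos: [490.4, -62.5, 64.5]
tcp_rot: [3.141, -0.002, 0.028]
ft_force: [-0.3, 0.1, 0.1]
opening: 0.084
grip_force: 0.0
rel dx 0.9 dy -8.0 dz 20.5 turn -0.0 | now [490.4 -62.5  64.5] psi 0.028 q6 1.28 t 3.0 F [-0.3  0.1  0.1] op 8.0 gf 0.0
```

View pics/c2.png

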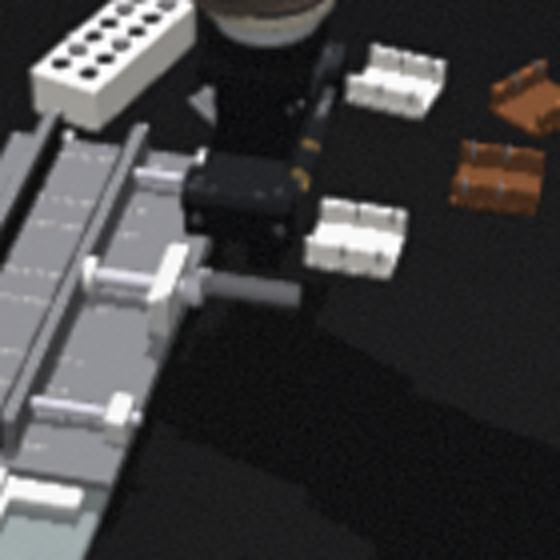

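The fingers came off: the grip is still at side crop (205–300, 290) and the gripper is above it. I'll back off sideways and measure the grip with masks in both views.

```bash
python3 -m crank '[[0,0,-40,0,40],[0,40,-80,0,40],[0,80,-80,0,40],[0,120,-80,0,40],[0,160,-80,0,40],[0,200,-80,0,40],[0,220,-80,0,40],[0,220,-80,0,40]]'
python3 - <<'E'
from h import *
print(env.tips_ahead)
i,K,P=cam('top');j,K2,P2=cam('side')
a=cv2.resize(i[205:265,285:355],None,fx=5.5,fy=5.5,interpolation=cv2.INTER_CUBIC);b=cv2.resize(j[215:275,290:360],None,fx=5.5,fy=5.5,interpolation=cv2.INTER_CUBIC)
cv2.imwrite('pics/c3.png',np.hstack([a,b]))
E
```

```text
t: 3.78
eef_pos: [496.0, -286.8, 142.8]
tcp_rot: [3.141, -0.0, 0.025]
ft_force: [-0.5, -0.6, -0.2]
opening: 0.42
grip_force: 0.0
19.0
```

View pics/c3.png

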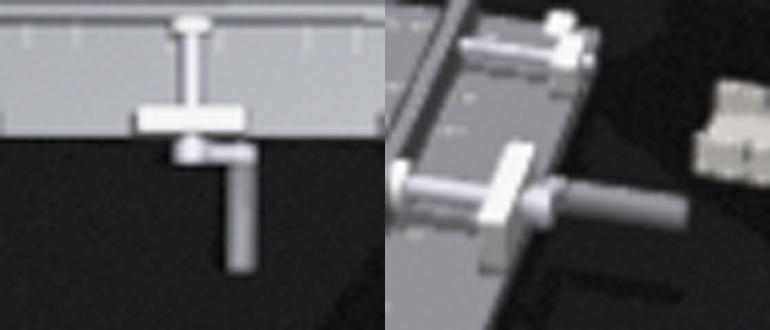

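Run:
```python
from h import *
_,K,P=cam('top');_,K2,P2=cam('side')
print(tri((K,P),(328.8,254.1),(K2,P2),(345.1,253.4)),tri((K,P),(328.8,233),(K2,P2),(321.8,250.6)),tri((K,P),(319.9,232.3),(K2,P2),(318.2,251.4)))
rel(491,-55.5,100,.029)
```

```text
(array([464. , -56.3,  48. ]), np.float64(2.0)) (array([528.8, -54.8,  46. ]), np.float64(3.2)) (array([529.6, -26.8,  64.9]), np.float64(1.1))
rel dx 1.6 dy -225.7 dz 43.0 turn -0.0 | now [ 495.9 -281.2  143. ] psi 0.029 q6 0.91 t 4.0 F [-0.2  0.2  0.4] op 40.2 gf 0.0
```

```bash
python3 -m crank '[[-4.5,-40,0,0,45],[-4.5,-80,0,0,45],[-4.5,-120,0,0,45],[-4.5,-160,0,0,45],[-4.5,-200,10,0,45],[-4.5,-226,40,0,45],[-4.5,-226,70,0,45],[-4.5,-226,98,0,45],[-4.5,-226,98,0,45],[-4.5,-226,98,0,45]]' 
python3 -m crank '[[0,0,0,0,30],[0,0,0,0,20],[0,0,0,0,14],[0,0,0,0,10],[0,0,0,0,8],[0,0,0,0,8]]'
python3 -m crank '[[0,0,0,0,8],[0,0,0,0,8]]'
```

```text
t: 4.82
eef_pos: [484.6, -55.3, 45.1]
tcp_rot: [-3.141, 0.003, 0.03]
ft_force: [0.1, 0.1, 0.2]
opening: 0.473
grip_force: 0.0
t: 5.32
eef_pos: [485.5, -56.0, 46.0]
tcp_rot: [-3.141, -0.001, 0.027]
ft_force: [1.2, 7.7, 5.8]
opening: 0.15
grip_force: 30.1
t: 5.48
eef_pos: [485.5, -55.9, 46.0]
tcp_rot: [-3.141, -0.001, 0.028]
ft_force: [0.0, 6.5, 4.7]
opening: 0.15
grip_force: 30.1
```

```bash
sed -i 's/round(-r\*(np.cos(a)-np.cos(q)),1),round(-r\*(np.sin(a)-np.sin(q)),1)\]/float(round(-r*(np.cos(a)-np.cos(q)),1)),float(round(-r*(np.sin(a)-np.sin(q)),1))]/' h.py; python3 -c "
from h import *
circ(213,-11,3);circ(180,-15,10);circ(30,-15,10);circ(-120,-15,10)"
python3 -m crank '[[-0.3,2.9,-5.5,0,8],[-0.6,4.6,-11.4,0,8],[-0.9,5.2,-17.4,0,8],[-0.9,5.2,-17.4,0,8]]'
```

```text
[[-0.3, 2.8, -5.4], [-0.6, 4.6, -11.3], [-0.9, 5.2, -17.4]]
[[-0.4, -1.1, -8.3], [-0.8, -4.3, -16.0], [-1.2, -9.4, -22.6], [-1.7, -16.0, -27.7], [-2.1, -23.7, -30.9], [-2.5, -32.0, -32.0], [-2.9, -40.3, -30.9], [-3.3, -48.0, -27.7], [-3.8, -54.6, -22.6], [-4.2, -59.7, -16.0]]
[[-0.4, -3.2, 7.7], [-0.8, -4.3, 16.0], [-1.2, -3.2, 24.3], [-1.7, -0.0, 32.0], [-2.1, 5.1, 38.6], [-2.5, 11.7, 43.7], [-2.9, 19.4, 46.9], [-3.3, 27.7, 48.0], [-3.8, 36.0, 46.9], [-4.2, 43.7, 43.7]]
[[-0.4, 6.6, -5.1], [-0.8, 11.7, -11.7], [-1.2, 14.9, -19.4], [-1.7, 16.0, -27.7], [-2.1, 14.9, -36.0], [-2.5, 11.7, -43.7], [-2.9, 6.6, -50.3], [-3.3, 0.0, -55.4], [-3.8, -7.7, -58.6], [-4.2, -16.0, -59.7]]
t: 5.82
eef_pos: [484.6, -60.3, 63.7]
tcp_rot: [-3.14, -0.001, 0.027]
ft_force: [3.1, 16.8, 0.5]
opening: 0.151
grip_force: 29.6
```

```bash
python3 -m crank '[[-0.4,-2.6,-8.3,0,8],[-0.8,-5.8,-16,0,8],[-1.2,-10.9,-22.6,0,8],[-1.7,-17.5,-27.7,0,8],[-2.1,-25.2,-30.9,0,8],[-2.5,-33.5,-32,0,8],[-2.9,-41.8,-30.9,0,8],[-3.3,-49.5,-27.7,0,8],[-3.8,-56.1,-22.6,0,8],[-4.2,-61.2,-16,0,8]]'
python3 -m crank '[[0,0,0,0,8]]'
```

```text
t: 6.65
eef_pos: [479.3, -0.5, 79.1]
tcp_rot: [3.141, -0.002, 0.028]
ft_force: [2.2, -2.8, 1.8]
opening: 0.156
grip_force: 29.7
t: 6.73
eef_pos: [479.2, -0.2, 78.4]
tcp_rot: [3.141, -0.001, 0.029]
ft_force: [5.1, 0.5, -3.1]
opening: 0.149
grip_force: 29.3
```

```bash
python3 -m crank '[[-0.4,-3.2,7.7,0,8],[-0.8,-4.3,16,0,8],[-1.2,-3.2,24.3,0,8],[-1.7,0,32,0,8],[-2.1,5.1,38.6,0,8],[-2.5,11.7,43.7,0,8],[-2.9,19.4,46.9,0,8],[-3.3,27.7,48,0,8],[-3.8,36,46.9,0,8],[-4.2,43.7,43.7,0,8]]'
python3 -m crank '[[-0.4,6.6,-5.1,0,8],[-0.8,11.7,-11.7,0,8],[-1.2,14.9,-19.4,0,8],[-1.7,16,-27.7,0,8],[-2.1,14.9,-36,0,8],[-2.5,11.7,-43.7,0,8],[-2.9,6.6,-50.3,0,8],[-3.3,0,-55.4,0,8],[-3.8,-7.7,-58.6,0,8],[-4.2,-16,-59.7,0,8]]'
python3 -c "
from h import *
circ(90,-15,10);circ(-60,-15,10);circ(150,-15,10)"
```

```text
t: 7.57
eef_pos: [475.9, -44.7, 34.4]
tcp_rot: [-3.141, -0.0, 0.028]
ft_force: [5.5, 3.3, -0.3]
opening: 0.15
grip_force: 29.6
t: 8.4
eef_pos: [471.4, -28.2, 94.3]
tcp_rot: [3.142, -0.001, 0.028]
ft_force: [6.9, -1.8, -12.6]
opening: 0.151
grip_force: 28.3
[[-0.4, -8.3, 1.1], [-0.8, -16.0, 4.3], [-1.2, -22.6, 9.4], [-1.7, -27.7, 16.0], [-2.1, -30.9, 23.7], [-2.5, -32.0, 32.0], [-2.9, -30.9, 40.3], [-3.3, -27.7, 48.0], [-3.8, -22.6, 54.6], [-4.2, -16.0, 59.7]]
[[-0.4, 7.7, 3.2], [-0.8, 16.0, 4.3], [-1.2, 24.3, 3.2], [-1.7, 32.0, 0.0], [-2.1, 38.6, -5.1], [-2.5, 43.7, -11.7], [-2.9, 46.9, -19.4], [-3.3, 48.0, -27.7], [-3.8, 46.9, -36.0], [-4.2, 43.7, -43.7]]
[[-0.4, -5.1, -6.6], [-0.8, -11.7, -11.7], [-1.2, -19.4, -14.9], [-1.7, -27.7, -16.0], [-2.1, -36.0, -14.9], [-2.5, -43.7, -11.7], [-2.9, -50.3, -6.6], [-3.3, -55.4, -0.0], [-3.8, -58.6, 7.7], [-4.2, -59.7, 16.0]]
```

```bash
python3 -m crank '[[0.4,-8.3,2.1,0,8],[0,-16,5.3,0,8],[-0.4,-22.6,10.4,0,8],[-0.7,-27.7,17,0,8],[-1.1,-30.9,24.7,0,8],[-1.5,-32,33,0,8],[-1.9,-30.9,41.3,0,8],[-2.3,-27.7,49,0,8],[-2.8,-22.6,55.6,0,8],[-3.2,-16,60.7,0,8]]'
python3 -m crank '[[-0.4,7.7,3.2,0,8],[-0.8,16,4.3,0,8],[-1.2,24.3,3.2,0,8],[-1.7,32,0,0,8],[-2.1,38.6,-5.1,0,8],[-2.5,43.7,-11.7,0,8],[-2.9,46.9,-19.4,0,8],[-3.3,48,-27.7,0,8],[-3.8,46.9,-36,0,8],[-4.2,43.7,-43.7,0,8]]'
python3 - <<'E'
from h import *
j,K2,P2=cam('side')
cv2.imwrite('pics/c4.png',cv2.resize(j[180:330,230:380],None,fx=4,fy=4,interpolation=cv2.INTER_CUBIC))
E
```

```text
t: 9.23
eef_pos: [467.0, -13.1, 33.0]
tcp_rot: [-3.141, 0.001, 0.029]
ft_force: [-0.1, 2.0, 0.1]
opening: 0.148
grip_force: 29.6
t: 10.07
eef_pos: [463.8, -56.2, 78.3]
tcp_rot: [-3.14, 0.001, 0.027]
ft_force: [2.8, 12.9, -11.0]
opening: 0.147
grip_force: 28.6
```

View pics/c4.png

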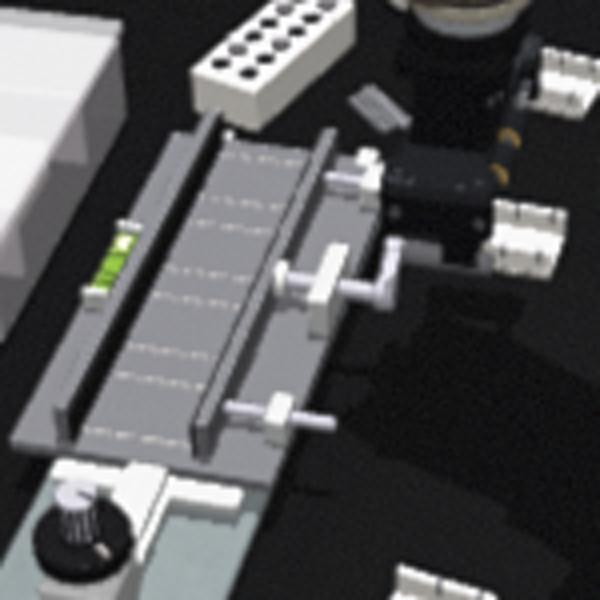

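The wall has moved back clearly: the knob-end gap now runs from crop (72,405) to (193,425). One more arc follows.

```bash
python3 -m crank '[[-0.4,-6,-5.8,0,8],[-0.8,-12.7,-10.9,0,8],[-1.2,-20.4,-14,0,8],[-1.7,-28.7,-15,0,8],[-2.1,-37,-14,0,8],[-2.5,-44.7,-10.8,0,8],[-2.9,-51.3,-5.7,0,8],[-3.3,-56.4,1,0,8],[-3.8,-59.6,8.7,0,8],[-4.2,-60.7,17,0,8]]'
python3 -m crank '[[0,0,0,0,8]]'
python3 - <<'E'
from h import *
i,K,P=cam('top');j,K2,P2=cam('side')
S=lambda x,y:(x/4+230,y/4+180)
for z in(62,68):print(ray(K2,P2,[S(72,408),S(193,425)],z).round(0))
rel(500,0,180,.029)
E
```

```text
t: 10.95
eef_pos: [458.4, 4.7, 59.9]
tcp_rot: [3.141, -0.0, 0.029]
ft_force: [-2.8, -7.6, 2.2]
opening: 0.149
grip_force: 29.8
t: 11.03
eef_pos: [458.3, 4.4, 59.0]
tcp_rot: [3.141, 0.001, 0.029]
ft_force: [-1.8, -3.9, -2.2]
opening: 0.155
grip_force: 29.4
[[665. 128.  62.]
 [588. 124.  62.]]
[[662. 134.  68.]
 [586. 130.  68.]]
rel dx 41.5 dy 5.5 dz -120.4 turn -0.0 | now [458.3   4.3  59.6] psi 0.029 q6 1.41 t 11.1 F [-2.8 -2.6 -1.8] op 14.2 gf 29.4
```

```bash
python3 -m crank '[[0,0,0,0,40],[0,0,0,0,40],[0,0,-40,0,60],[0,40,-80,0,80],[0,80,-80,0,80],[0,120,-80,0,80],[0,150,-80,0,80],[0,150,-80,0,80]]'
cat >> h.py <<'E'
def trays(i,K,P,z=20,box=(215,240,470,310)):
    x0,y0,x1,y1=box
    hs=cv2.cvtColor(i,cv2.COLOR_BGR2HSV);m=((hs[...,2]>120)&(hs[...,1]<70)).astype(np.uint8)
    M=np.zeros_like(m);M[y0:y1,x0:x1]=m[y0:y1,x0:x1]
    n,l,st,c=cv2.connectedComponentsWithStats(M)
    for k in range(1,n):
        if 150<st[k,4]<500:
            v,u=np.nonzero(l==k);X=ray(K,P,np.c_[u,v],z)[:,:2];r=cv2.minAreaRect(X.astype(np.float32))
            mu=X.mean(0);w,V=np.linalg.eigh(np.cov((X-mu).T));a=V[:,1];a=a*np.sign(a[0]);
            print(c[k].round(1),st[k,4],'mean',mu.round(1),'sig',np.sqrt(w*12).round(1),'yaw %.3f'%np.arctan2(a[1],a[0]),'rect',np.round(r[0],1),np.round(r[1],1),round(r[2],1))
E
python3 - <<'E'
from h import *
i,K,P=cam('top');cv2.imwrite('pics/top2.png',i)
trays(cv2.imread('pics/top0.png'),K,P);print();trays(i,K,P)
E
```

```text
t: 11.8
eef_pos: [464.0, -151.2, 141.5]
tcp_rot: [3.139, -0.004, 0.024]
ft_force: [-1.0, -0.7, -0.1]
opening: 0.653
grip_force: 0.0
[430.7 257.8] 349 mean [ 463.4 -379.6] sig [55.2 64.1] yaw -0.186 rect [ 463.9 -380. ] [55.  65.3] 80.4
[365.4 259.5] 355 mean [ 452.2 -172.9] sig [55.9 62.8] yaw -0.098 rect [ 450.8 -173.2] [63.  53.8] 1.3
[246.  265.8] 367 mean [422.  200.3] sig [55.6 63.9] yaw -0.125 rect [422.1 200.3] [55.  63.7] 80.9

[378.4 250.8] 357 mean [ 480.8 -213.2] sig [ 31.1 114.7] yaw 1.121 rect [ 481.7 -213.7] [114.4  32.6] 65.0
[430.6 257.8] 350 mean [ 463.4 -379.5] sig [55.3 64.1] yaw -0.205 rect [ 463.9 -380. ] [55.1 65.3] 80.4
[246.  265.8] 367 mean [422.  200.3] sig [55.6 63.9] yaw -0.125 rect [422.1 200.3] [55.  63.7] 80.9
```

Run:
```python
from h import *
rel(451.5,-173,21,.0)
```

```text
rel dx -12.4 dy 24.1 dz 120.1 turn 1.4 | now [ 463.3 -148.6  141.1] psi 0.024 q6 1.10 t 11.8 F [-0.1 -0.3 -0.8] op 66.4 gf 0.0
```

```bash
python3 -m crank '[[-12.4,24,0,1.4,85],[-12.4,24,30,1.4,85],[-12.4,24,70,1.4,85],[-12.4,24,105,1.4,85],[-12.4,24,120,1.4,85],[-12.4,24,120,1.4,85],[-12.4,24,120,1.4,70],[-12.4,24,120,1.4,60]]'
python3 -m crank '[[0,0,0,0,55],[0,0,0,0,50],[0,0,0,0,45],[0,0,0,0,45],[0,0,0,0,45],[0,0,0,0,45],[0,0,0,0,45]]'
python3 -m crank '[[0,0,-30,0,45],[0,0,-60,0,45],[0,0,-100,0,45],[0,0,-100,0,45]]'
python3 - <<'E'
from h import *
rel(628,-29,110,.029)
E
```

```text
t: 12.52
eef_pos: [451.7, -169.8, 21.9]
tcp_rot: [3.141, -0.001, 0.005]
ft_force: [-0.4, 0.3, 0.5]
opening: 0.805
grip_force: 0.0
t: 13.1
eef_pos: [451.0, -170.1, 20.9]
tcp_rot: [3.141, -0.0, 0.004]
ft_force: [0.5, 0.3, 0.6]
opening: 0.478
grip_force: 0.0
t: 13.43
eef_pos: [453.1, -171.1, 126.3]
tcp_rot: [3.138, -0.007, 0.004]
ft_force: [-0.0, -1.4, 0.9]
opening: 0.472
grip_force: 0.0
rel dx 175.5 dy -141.4 dz 16.3 turn -1.4 | now [ 453.1 -171.1  126.3] psi 0.004 q6 1.07 t 13.4 F [-0.  -1.4  0.9] op 44.9 gf 0.0
```

```bash
python3 -m crank '[[0,-40,-20,0,85],[0,-80,-20,0,85],[0,-120,-20,0,85],[0,-160,-20,0,85],[0,-160,-20,0,85]]'
python3 - <<'E'
from h import *
i,K,P=cam('top');j,K2,P2=cam('side');trays(i,K,P)
a=cv2.resize(i[220:310,330:450],None,fx=3.3,fy=3.3,interpolation=cv2.INTER_CUBIC);b=cv2.resize(j[170:260,330:450],None,fx=3.3,fy=3.3,interpolation=cv2.INTER_CUBIC)
cv2.imwrite('pics/c5.png',np.hstack([a,b]))
rel(451,-173,121,.0)
E
```

```text
t: 13.85
eef_pos: [449.5, -5.0, 140.9]
tcp_rot: [-3.141, 0.0, 0.009]
ft_force: [0.1, -0.4, 0.6]
opening: 0.767
grip_force: 0.0
[310.9 254.8] 350 mean [462.1  -1.1] sig [ 29.7 115.9] yaw 1.404 rect [462.5  -1.2] [116.4  30.1] 80.3
[430.6 257.8] 348 mean [ 463.4 -379.5] sig [55.1 64.1] yaw -0.191 rect [ 463.9 -380. ] [55.  65.3] 80.4
[365.4 259.5] 355 mean [ 452.2 -172.9] sig [55.9 62.8] yaw -0.098 rect [ 450.8 -173.2] [63.  53.8] 1.3
[246.  265.8] 366 mean [422.1 200.3] sig [55.4 63.8] yaw -0.150 rect [422.1 200.3] [55.  63.7] 80.9
rel dx -0.6 dy 164.2 dz 19.8 turn 0.4 | now [450.3  -8.8 140.8] psi 0.007 q6 1.40 t 13.9 F [ 0.3 -0.4 -0. ] op 81.0 gf 0.0
```

View pics/c5.png

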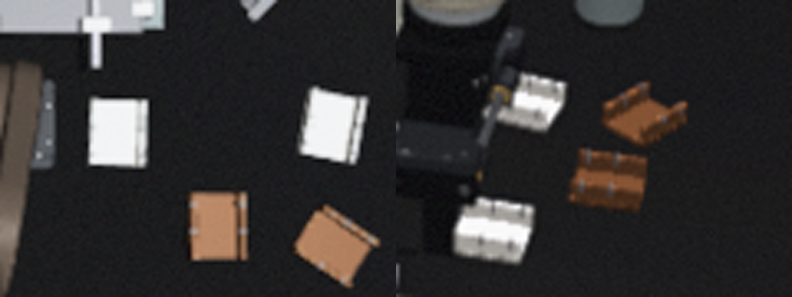

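Tray B is unmoved at (452,-173), so the fingers closed without touching it. I'll go back down, close part-way and look.

```bash
python3 -m crank '[[1,40,0,0,85],[1,80,0,0,85],[1,120,0,0,85],[1,164,20,0,85],[1,164,60,0,85],[1,164,100,0,85],[1,164,121,0,85],[1,164,121,0,85],[1,164,121,0,75],[1,164,121,0,65]]'
python3 -m crank '[[0,0,0,0,60],[0,0,0,0,60],[0,0,0,0,60]]'
python3 - <<'E'
from h import *
i,K,P=cam('top');j,K2,P2=cam('side');trays(i,K,P)
rel(451,-173,20,.0)
cv2.imwrite('pics/c6.png',cv2.resize(j[180:270,300:420],None,fx=5,fy=5,interpolation=cv2.INTER_CUBIC))
E
```

```text
t: 14.78
eef_pos: [452.4, -175.0, 20.9]
tcp_rot: [3.141, -0.001, 0.003]
ft_force: [0.3, -0.1, -0.6]
opening: 0.808
grip_force: 0.0
t: 15.03
eef_pos: [452.5, -174.3, 21.0]
tcp_rot: [3.14, -0.002, 0.004]
ft_force: [-0.5, -0.2, -0.1]
opening: 0.649
grip_force: 0.0
[430.6 257.8] 350 mean [ 463.4 -379.5] sig [55.3 64.1] yaw -0.205 rect [ 463.9 -380. ] [55.1 65.3] 80.4
[246.  265.8] 365 mean [422.1 200.4] sig [55.3 63.9] yaw -0.146 rect [422.1 200.3] [55.  63.7] 80.9
rel dx -1.3 dy -1.1 dz 0.6 turn 0.2 | now [ 452.3 -174.1   20.6] psi 0.004 q6 1.06 t 15.1 F [ 0.7  0.3 -0.3] op 60.6 gf 0.0
```

View pics/c6.png

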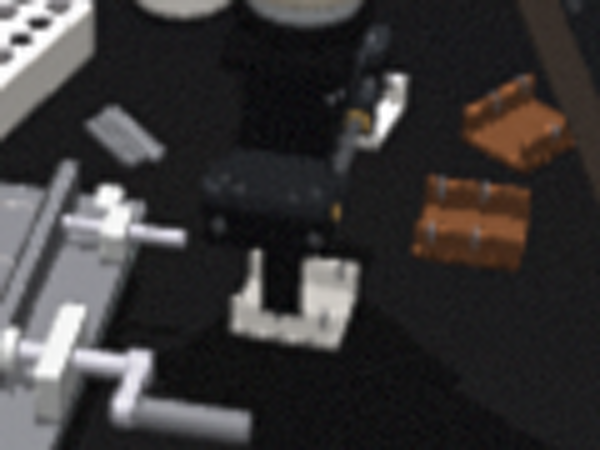

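Run:
```python
from h import *
_,K,P=cam('side')
X=[[452,-147,0],[452,-147,22],[452,-199,22],[452,-144,2],[452,-134,2],[452,-144,80],[483,-147,0],[421,-147,0]]
print(((proj(K,P,X)-[300,180])*5).round(0))
s=env.state();print(s['tau'].round(1))
```

```text
[[280. 338.]
 [281. 308.]
 [300. 255.]
 [279. 339.]
 [275. 349.]
 [282. 228.]
 [227. 330.]
 [333. 347.]]
[ -0.  -53.8 -11.2   0.   -0.1  -0. ]
```

The near finger ends at crop (285,312), level with the top edge of the tray's near wall. A tip at z=2 would show at row 339–349, so the tips are about 20 mm higher than the stated 19 mm implies. I'll open wider and lower in small steps, watching the force.

```bash
python3 -m crank '[[-1,-1,0,0,80],[-1,-1,0,0,80],[-1,-1,0,0,80],[-1,-1,0,0,80],[-1,-1,4,0,80],[-1,-1,8,0,80],[-1,-1,8,0,80]]'; python3 -m crank '[[0,0,3,0,80],[0,0,6,0,80],[0,0,6,0,80]]'
python3 - <<'E'
from h import *
rel(451,-173,5,.0)
j,K2,P2=cam('side')
cv2.imwrite('pics/c7.png',cv2.resize(j[180:270,300:420],None,fx=5,fy=5,interpolation=cv2.INTER_CUBIC))
E
```

```text
t: 15.77
eef_pos: [450.7, -173.0, 11.0]
tcp_rot: [-3.141, 0.001, 0.004]
ft_force: [-0.5, -0.6, 0.6]
opening: 0.842
grip_force: 0.0
t: 16.02
eef_pos: [450.8, -173.0, 5.2]
tcp_rot: [-3.141, 0.001, 0.004]
ft_force: [-0.6, 0.6, 0.8]
opening: 0.843
grip_force: 0.0
rel dx 0.2 dy 0.0 dz 0.2 turn 0.2 | now [ 450.8 -173.     5.2] psi 0.004 q6 1.06 t 16.0 F [-0.6  0.6  0.8] op 80.2 gf 0.0
```

View pics/c7.png

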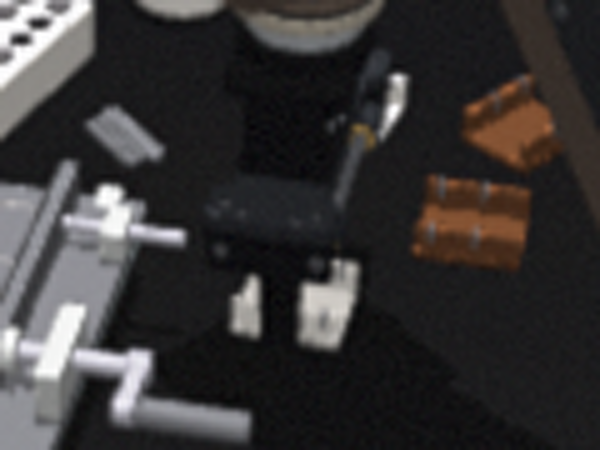

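The finger now reaches down over the near wall at (280,340) with no contact force. I'll close.

```bash
python3 -m crank '[[0,0,0,0,70],[0,0,0,0,60],[0,0,0,0,50],[0,0,0,0,40],[0,0,0,0,40],[0,0,0,0,40],[0,0,0,0,40],[0,0,0,0,40],[0,0,0,0,40],[0,0,0,0,40]]'
python3 -m crank '[[0,0,-15,0,40],[0,0,-30,0,40],[0,0,-60,0,40],[0,0,-95,0,40],[0,0,-95,0,40]]'
python3 - <<'E'
from h import *
rel(628,-29,100,.029)
E
```

```text
t: 16.9
eef_pos: [451.1, -173.1, 5.9]
tcp_rot: [3.141, -0.0, 0.004]
ft_force: [-0.7, -0.0, 3.4]
opening: 0.544
grip_force: 30.0
t: 17.32
eef_pos: [452.8, -174.0, 105.4]
tcp_rot: [3.138, -0.006, 0.004]
ft_force: [0.7, -0.8, 0.5]
opening: 0.545
grip_force: 30.0
rel dx 175.8 dy -144.2 dz 5.4 turn -1.4 | now [ 452.8 -174.   105.4] psi 0.004 q6 1.06 t 17.3 F [ 0.7 -0.8  0.5] op 51.8 gf 30.0
```

```bash
python3 - <<'E'
from h import *
rel(630,-128.7,105,.029)
E
python3 -m crank '[[40,-10,0,-1.4,40],[80,-20,0,-1.4,40],[120,-30,0,-1.4,40],[150,-38,0,-1.4,40],[177,-46,0,-1.4,40],[177,-46,0,-1.4,40],[177,-46,0,-1.4,40]]'
python3 - <<'E'
from h import *
rel(630,-128.7,51,.029)
j,K2,P2=cam('side')
cv2.imwrite('pics/c8.png',cv2.resize(j[170:320,230:390],None,fx=4,fy=4,interpolation=cv2.INTER_CUBIC))
E
```

```text
rel dx 177.4 dy -44.5 dz 0.4 turn -1.4 | now [ 452.8 -174.   105.4] psi 0.004 q6 1.06 t 17.3 F [ 0.7 -0.8  0.5] op 51.8 gf 30.0
t: 17.9
eef_pos: [628.1, -125.6, 99.6]
tcp_rot: [-3.141, 0.001, 0.03]
ft_force: [-0.5, 0.5, -1.5]
opening: 0.54
grip_force: 30.0
rel dx 1.8 dy 3.1 dz 48.6 turn 0.1 | now [ 628.1 -125.6   99.6] psi 0.030 q6 1.24 t 17.9 F [-0.5  0.5 -1.5] op 51.4 gf 30.0
```

View pics/c8.png

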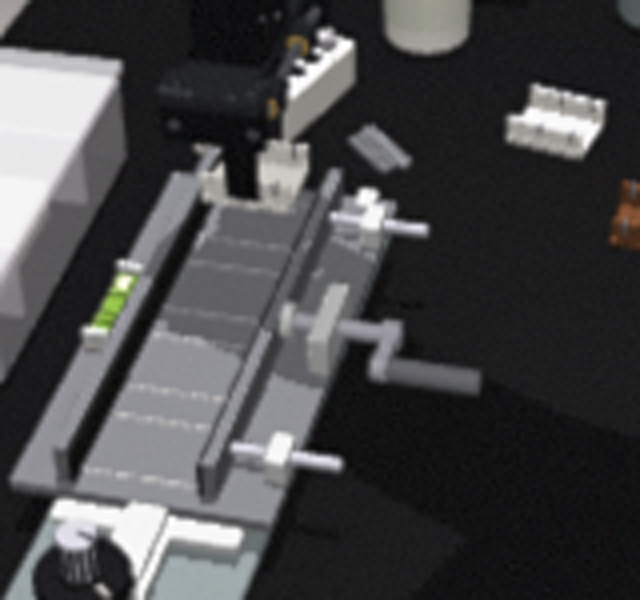

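The held tray hangs over the far end of the bed between the walls (crop 205–308, 150–205). I'll lower it until it touches.

```bash
python3 -m crank '[[2,2,20,0,40],[2,2,44,0,40],[2,2,46,0,40],[2,2,46,0,40]]'
python3 -m crank '[[0,0,1,0,40],[0,0,2,0,40],[0,0,2,0,40]]'
python3 -m crank '[[0,0,1,0,40],[0,0,2,0,40],[0,0,2,0,40]]'
python3 -m crank '[[0,0,1,0,40],[0,0,2,0,40],[0,0,2,0,40]]'
```

```text
t: 18.28
eef_pos: [628.6, -128.7, 54.1]
tcp_rot: [-3.141, 0.002, 0.028]
ft_force: [-0.7, 0.2, -0.2]
opening: 0.547
grip_force: 29.9
t: 18.53
eef_pos: [629.6, -128.5, 53.1]
tcp_rot: [3.141, -0.0, 0.028]
ft_force: [-0.6, -0.6, 0.6]
opening: 0.543
grip_force: 29.9
t: 18.78
eef_pos: [629.8, -128.5, 52.8]
tcp_rot: [3.141, -0.001, 0.029]
ft_force: [-7.0, 0.7, 15.9]
opening: 0.545
grip_force: 30.1
t: 19.03
eef_pos: [629.9, -128.5, 52.5]
tcp_rot: [3.141, -0.002, 0.029]
ft_force: [-11.2, 2.3, 31.8]
opening: 0.545
grip_force: 30.2
```

```bash
python3 -m crank '[[0,0,-3,0,40],[0,0,-3,0,52],[0,0,-3,0,60],[0,0,-3,0,68],[0,0,-3,0,74],[0,0,-3,0,74],[0,0,-3,0,74]]'
python3 -m crank '[[0,0,-20,0,74],[0,0,-50,0,74],[0,0,-80,0,74],[0,0,-80,0,74]]'
python3 - <<'E'
from h import *
rel(463.5,-380,6,-.17)
rel(422,200,6,-.15)
E
```

```text
t: 19.62
eef_pos: [629.8, -128.3, 51.5]
tcp_rot: [-3.142, 0.0, 0.028]
ft_force: [0.2, 0.2, -0.9]
opening: 0.775
grip_force: 0.0
t: 19.95
eef_pos: [632.0, -128.9, 137.2]
tcp_rot: [3.139, -0.007, 0.029]
ft_force: [0.8, -0.1, 0.3]
opening: 0.776
grip_force: 0.0
rel dx -175.6 dy 246.2 dz 131.2 turn 11.4 | now [ 632.  -128.9  137.2] psi 0.029 q6 1.24 t 19.9 F [ 0.8 -0.1  0.3] op 73.8 gf 0.0
rel dx -200.6 dy -334.8 dz 131.2 turn 10.2 | now [ 632.  -128.9  137.2] psi 0.029 q6 1.24 t 19.9 F [ 0.8 -0.1  0.3] op 73.8 gf 0.0
```

```bash
python3 -m crank '[[-23,33,0,2,80],[-46,66,0,4,80],[-70,100,0,6,80],[-94,133,0,8,80],[-118,166,0,10,80],[-142,200,0,11.4,80],[-166,235,0,11.4,80],[-175.5,246,0,11.4,80],[-175.5,246,30,11.4,80],[-175.5,246,30,11.4,80]]'
python3 - <<'E'
from h import *
rel(463.5,-380,6,-.17)
i,K,P=cam('top');trays(i,K,P)
E
```

```text
t: 20.78
eef_pos: [459.3, -379.0, 98.1]
tcp_rot: [-3.139, 0.004, -0.173]
ft_force: [-0.5, 1.4, -0.7]
opening: 0.842
grip_force: 0.0
rel dx 4.3 dy 0.2 dz 92.1 turn -0.2 | now [ 459.3 -379.    98.1] psi -0.173 q6 0.94 t 20.8 F [-0.5  1.4 -0.7] op 80.0 gf 0.0
[246.  265.8] 367 mean [422.  200.3] sig [55.6 63.9] yaw -0.125 rect [422.1 200.3] [55.  63.7] 80.9
```

```bash
python3 -m crank '[[0,0,0,0,80],[0,0,40,0,80],[0,0,75,0,80],[0,0,90,0,80],[0,0,90,0,80],[0,0,90,0,80]]'
python3 - <<'E'
from h import *
rel(463.5,-380,6,-.17)
E
```

```text
t: 21.33
eef_pos: [462.2, -378.9, 12.5]
tcp_rot: [3.142, 0.0, -0.169]
ft_force: [-0.5, 0.3, 0.9]
opening: 0.841
grip_force: 0.0
rel dx 1.5 dy 0.9 dz 6.5 turn 0.0 | now [ 462.2 -378.9   12.5] psi -0.169 q6 0.94 t 21.3 F [-0.5  0.3  0.9] op 80.0 gf 0.0
```

```bash
python3 -m crank '[[1.5,1,6.5,0,75],[1.5,1,6.5,0,65],[1.5,1,6.5,0,55],[1.5,1,6.5,0,40],[1.5,1,6.5,0,40],[1.5,1,6.5,0,40],[1.5,1,6.5,0,40],[1.5,1,6.5,0,40],[1.5,1,6.5,0,40],[1.5,1,6.5,0,40]]'
python3 -m crank '[[0,0,-15,0,40],[0,0,-40,0,40],[0,0,-75,0,40],[0,0,-110,0,40],[0,0,-110,0,40],[0,0,-110,0,40]]'
python3 - <<'E'
from h import *
rel(627,-28.7,110,.029)
E
```

```text
t: 22.17
eef_pos: [462.9, -380.7, 6.0]
tcp_rot: [3.141, -0.001, -0.171]
ft_force: [-1.3, 0.8, 6.1]
opening: 0.544
grip_force: 30.0
t: 22.67
eef_pos: [463.2, -381.0, 117.1]
tcp_rot: [3.139, -0.003, -0.171]
ft_force: [-0.6, -0.7, -0.0]
opening: 0.547
grip_force: 30.0
rel dx 101.6 dy -374.9 dz 7.1 turn -11.4 | now [ 463.2 -381.   117.1] psi -0.171 q6 0.94 t 22.7 F [-0.6 -0.7 -0. ] op 52.0 gf 30.0
```

```bash
python3 -m crank '[[8,-30,0,-2,40],[19,-70,0,-4,40],[30,-110,0,-6,40],[40,-148,0,-8,40],[51,-188,0,-10,40],[62,-228,0,-11.4,40],[73,-268,0,-11.4,40],[84,-308,0,-11.4,40],[94,-345,0,-11.4,40],[101.5,-375,0,-11.4,40]]'
python3 -m crank '[[0,0,0,0,40],[0,0,0,0,40],[0,0,0,0,40]]'
python3 - <<'E'
from h import *
rel(627,-28.7,56,.029)
E
```

```text
t: 23.5
eef_pos: [626.5, -25.3, 113.5]
tcp_rot: [-3.141, 0.002, 0.03]
ft_force: [-0.3, 0.2, -0.1]
opening: 0.544
grip_force: 30.0
t: 23.75
eef_pos: [625.7, -28.3, 114.0]
tcp_rot: [-3.141, 0.002, 0.029]
ft_force: [-0.3, -0.7, -0.6]
opening: 0.547
grip_force: 30.0
rel dx 1.3 dy 0.4 dz 58.0 turn -0.0 | now [625.7 -28.3 114. ] psi 0.029 q6 1.39 t 23.8 F [-0.3 -0.7 -0.6] op 52.0 gf 30.0
```

```bash
python3 -m crank '[[1,0,30,0,40],[1,0,58,0,40],[1,0,61,0,40],[1,0,61,0,40],[1,0,61,0,40]]'
python3 -m crank '[[0,0,1,0,40],[0,0,1.5,0,40],[0,0,1.5,0,40]]'
python3 -m crank '[[0,0,1,0,40],[0,0,1.5,0,40],[0,0,1.5,0,40]]'
```

```text
t: 24.17
eef_pos: [627.1, -29.2, 54.4]
tcp_rot: [-3.142, 0.001, 0.027]
ft_force: [-0.2, -0.1, 0.1]
opening: 0.547
grip_force: 30.0
t: 24.42
eef_pos: [627.5, -28.3, 53.4]
tcp_rot: [3.141, -0.001, 0.028]
ft_force: [0.8, 1.5, -0.9]
opening: 0.544
grip_force: 30.0
t: 24.67
eef_pos: [627.4, -28.1, 51.4]
tcp_rot: [3.142, -0.0, 0.029]
ft_force: [0.1, 0.2, 0.3]
opening: 0.55
grip_force: 30.0
```

```bash
python3 -m crank '[[0,0,1,0,40],[0,0,1.5,0,40],[0,0,1.5,0,40]]'
python3 -m crank '[[0,0,1,0,40],[0,0,1.5,0,40],[0,0,1.5,0,40]]'
```

```text
t: 24.92
eef_pos: [627.5, -28.0, 50.8]
tcp_rot: [3.141, -0.001, 0.029]
ft_force: [-2.5, 0.9, 8.5]
opening: 0.544
grip_force: 30.0
t: 25.17
eef_pos: [627.7, -28.0, 50.5]
tcp_rot: [3.141, -0.001, 0.029]
ft_force: [-6.9, 1.5, 22.0]
opening: 0.548
grip_force: 30.2
```

```bash
python3 -m crank '[[0,0,-2.5,0,40],[0,0,-2.5,0,50],[0,0,-2.5,0,58],[0,0,-2.5,0,65],[0,0,-2.5,0,65],[0,0,-2.5,0,65]]'
python3 -m crank '[[0,0,-20,0,65],[0,0,-50,0,65],[0,0,-80,0,65],[0,0,-80,0,65],[0,0,-80,0,65]]'
python3 - <<'E'
from h import *
rel(422,200,100,-.15)
E
```

```text
t: 25.67
eef_pos: [627.3, -28.1, 50.5]
tcp_rot: [-3.142, 0.0, 0.028]
ft_force: [0.9, -0.1, 0.4]
opening: 0.679
grip_force: 0.0
t: 26.08
eef_pos: [628.0, -28.2, 132.2]
tcp_rot: [3.141, -0.003, 0.028]
ft_force: [0.3, 0.5, 0.1]
opening: 0.682
grip_force: 0.0
rel dx -199.5 dy -233.9 dz 32.2 turn 10.2 | now [628.  -28.2 132.2] psi 0.028 q6 1.39 t 26.1 F [0.3 0.5 0.1] op 64.8 gf 0.0
```

```bash
python3 -m crank '[[-24,-28,0,3,80],[-50,-58,0,6,80],[-75,-88,0,9,80],[-100,-117,0,10.2,80],[-126,-148,0,10.2,80],[-150,-176,0,10.2,80],[-176,-206,0,10.2,80],[-199.5,-234,0,10.2,80],[-199.5,-234,0,10.2,80],[-199.5,-234,32,10.2,80]]'
python3 - <<'E'
from h import *
i,K,P=cam('top');trays(i,K,P);trays(i,K,P,60,(255,180,385,235))
rel(422,200,6,-.15)
E
python3 -m crank '[[0,0,0,0,80],[0,0,0,0,80]]'
python3 - <<'E'
from h import *
rel(422,200,6,-.15)
E
```

```text
t: 26.92
eef_pos: [422.1, 202.1, 101.3]
tcp_rot: [-3.139, -0.006, -0.146]
ft_force: [2.0, -0.3, 0.1]
opening: 0.836
grip_force: 0.0
[224.  264.8] 165 mean [423.3 268.8] sig [26.  61.7] yaw -1.228 rect [423.4 268.9] [26.3 63. ] 16.6
rel dx 2.3 dy 0.1 dz 88.4 turn 0.1 | now [419.7 200.4  94.4] psi -0.148 q6 2.02 t 27.0 F [-1.5 -0.8 -6.5] op 79.8 gf 0.0
t: 27.13
eef_pos: [421.3, 199.7, 98.5]
tcp_rot: [3.14, 0.002, -0.15]
ft_force: [0.3, 0.0, 0.7]
opening: 0.839
grip_force: 0.0
rel dx 0.7 dy -0.4 dz 92.5 turn -0.0 | now [421.3 199.7  98.5] psi -0.150 q6 2.02 t 27.1 F [0.3 0.  0.7] op 79.8 gf 0.0
```

```bash
python3 -m crank '[[0,0,35,0,80],[0,0,70,0,80],[0,0,92,0,80],[0,0,92,0,80],[0,0,92,0,80],[0,0,92,0,65],[0,0,92,0,55],[0,0,92,0,40],[0,0,92,0,40],[0,0,92,0,40]]'
python3 -m crank '[[0,0,0,0,40],[0,0,0,0,40],[0,0,0,0,40],[0,0,0,0,40],[0,0,0,0,40]]'
python3 -m crank '[[0,0,-15,0,40],[0,0,-40,0,40],[0,0,-75,0,40],[0,0,-110,0,40],[0,0,-110,0,40],[0,0,-110,0,40]]'
python3 - <<'E'
from h import *
rel(624,71.3,115,.029)
E
```

```text
t: 27.97
eef_pos: [421.7, 200.2, 7.5]
tcp_rot: [-3.141, -0.001, -0.15]
ft_force: [0.3, 0.0, 0.1]
opening: 0.549
grip_force: 0.8
t: 28.38
eef_pos: [421.7, 200.2, 7.5]
tcp_rot: [-3.141, -0.001, -0.149]
ft_force: [-0.3, -1.5, 9.3]
opening: 0.548
grip_force: 30.0
t: 28.88
eef_pos: [422.0, 200.4, 118.4]
tcp_rot: [-3.14, -0.004, -0.149]
ft_force: [-0.4, 0.3, -0.9]
opening: 0.542
grip_force: 30.0
rel dx 219.0 dy 97.6 dz 3.4 turn -10.2 | now [422.  200.4 118.4] psi -0.149 q6 2.02 t 28.9 F [-0.4  0.3 -0.9] op 51.6 gf 30.0
```

```bash
python3 -m crank '[[30,13,0,-3,40],[65,29,0,-6,40],[100,45,0,-9,40],[135,60,0,-10.2,40],[170,76,0,-10.2,40],[200,89,0,-10.2,40],[219,97.6,0,-10.2,40],[219,97.6,0,-10.2,40],[219,97.6,0,-10.2,40],[219,97.6,0,-10.2,40]]'
python3 - <<'E'
from h import *
rel(624,71.3,53,.029)
E
```

```text
t: 29.72
eef_pos: [622.1, 71.3, 115.4]
tcp_rot: [-3.142, 0.003, 0.028]
ft_force: [-0.6, -0.1, -0.7]
opening: 0.544
grip_force: 30.0
rel dx 1.9 dy 0.0 dz 62.4 turn -0.0 | now [622.1  71.3 115.4] psi 0.028 q6 1.55 t 29.7 F [-0.6 -0.1 -0.7] op 51.8 gf 30.0
```

```bash
python3 -m crank '[[1.5,0,30,0,40],[1.5,0,60,0,40],[1.5,0,62,0,40],[1.5,0,62,0,40],[1.5,0,62,0,40],[1.5,0,62,0,40]]'
python3 -m crank '[[0,0,1,0,40],[0,0,1.5,0,40],[0,0,1.5,0,40]]'
python3 -m crank '[[0,0,1,0,40],[0,0,1.5,0,40],[0,0,1.5,0,40]]'
python3 -m crank '[[0,0,1,0,40],[0,0,1,0,40],[0,0,1,0,40]]'
```

```text
t: 30.22
eef_pos: [625.2, 71.4, 56.4]
tcp_rot: [3.142, -0.002, 0.029]
ft_force: [0.7, -0.2, -0.4]
opening: 0.543
grip_force: 30.0
t: 30.47
eef_pos: [625.0, 71.1, 53.9]
tcp_rot: [3.141, -0.001, 0.028]
ft_force: [-0.2, -0.0, -0.6]
opening: 0.541
grip_force: 30.0
t: 30.72
eef_pos: [624.8, 71.0, 51.7]
tcp_rot: [3.142, 0.0, 0.028]
ft_force: [0.1, 0.1, -0.3]
opening: 0.54
grip_force: 30.0
t: 30.97
eef_pos: [624.8, 71.0, 50.7]
tcp_rot: [3.142, 0.0, 0.028]
ft_force: [-0.7, 0.8, -0.3]
opening: 0.542
grip_force: 30.0
```

```bash
python3 -m crank '[[0,0,1,0,40],[0,0,1,0,40],[0,0,1,0,40]]'
python3 -m crank '[[0,0,1,0,40],[0,0,1,0,40],[0,0,1,0,40]]'
python3 -m crank '[[0,0,1,0,40],[0,0,1,0,40],[0,0,1,0,40]]'
```

```text
t: 31.22
eef_pos: [625.0, 71.0, 50.3]
tcp_rot: [3.141, -0.0, 0.028]
ft_force: [-1.9, -0.8, 5.0]
opening: 0.545
grip_force: 30.0
t: 31.47
eef_pos: [625.0, 71.1, 50.0]
tcp_rot: [3.141, -0.001, 0.029]
ft_force: [-3.6, -0.3, 12.1]
opening: 0.545
grip_force: 30.0
t: 31.72
eef_pos: [625.1, 71.2, 49.5]
tcp_rot: [3.141, -0.001, 0.029]
ft_force: [-5.8, 0.2, 17.6]
opening: 0.546
grip_force: 30.1
```

```bash
python3 -m crank '[[0,0,-3,0,40],[0,0,-3,0,50],[0,0,-3,0,58],[0,0,-3,0,65],[0,0,-3,0,70],[0,0,-3,0,70]]'
python3 -m crank '[[0,0,-20,0,70],[0,0,-50,0,70],[0,0,-85,0,70],[-40,0,-85,0,60],[-80,0,-85,0,50],[-120,40,-85,0,40],[-160,60,-85,0,40],[-166,67,-85,0,40],[-166,67,-85,0,40],[-166,67,-85,0,40]]'
python3 - <<'E'
from h import *
j,K2,P2=cam('side')
cv2.imwrite('pics/c9.png',cv2.resize(j[180:330,230:380],None,fx=4,fy=4,interpolation=cv2.INTER_CUBIC))
rel(459,4.4,48,.029)
E
```

```text
t: 32.22
eef_pos: [624.8, 71.0, 50.5]
tcp_rot: [3.142, 0.0, 0.028]
ft_force: [-1.1, -0.2, 0.8]
opening: 0.725
grip_force: 0.0
t: 33.05
eef_pos: [460.6, -1.3, 136.2]
tcp_rot: [3.141, -0.001, 0.027]
ft_force: [0.4, 0.4, 1.1]
opening: 0.424
grip_force: 0.0
rel dx -2.4 dy -5.3 dz 88.2 turn -0.1 | now [461.5  -0.9 136.2] psi 0.027 q6 1.40 t 33.1 F [-0.1 -0.2  0.6] op 40.0 gf 0.0
```

View pics/c9.png

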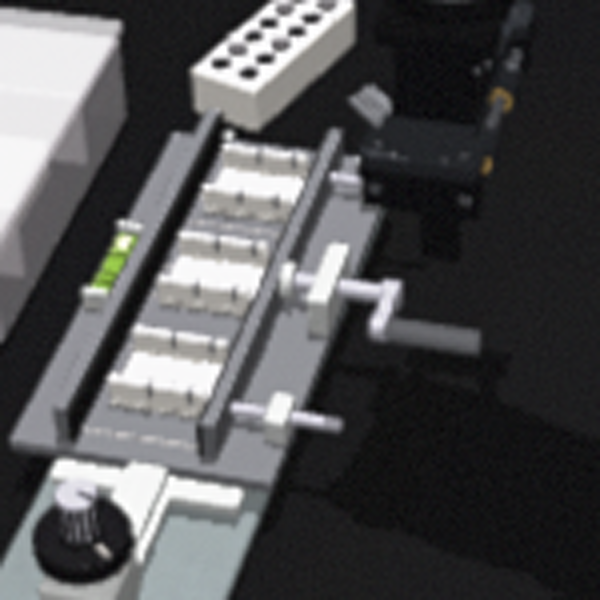

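All three trays sit square between the walls (crop 255,180; 213,270; 168,370). Next I'll grip the crank at (435,335), deeper this time.

```bash
python3 -m crank '[[-2.4,-5.3,40,0,40],[-2.4,-5.3,75,0,40],[-2.4,-5.3,88,0,40],[-2.4,-5.3,88,0,40],[-2.4,-5.3,88,0,30],[-2.4,-5.3,88,0,20],[-2.4,-5.3,88,0,10],[-2.4,-5.3,88,0,8],[-2.4,-5.3,88,0,8],[-2.4,-5.3,88,0,8]]'
python3 -m crank '[[0,0,0,0,8],[0,0,0,0,8],[0,0,0,0,8],[0,0,0,0,8]]'
python3 - <<'E'
from h import *
rel(459,4.4,48,.029)
for p in (-6,144,294,84,234):circ(p,15,10)
E
```

```text
t: 33.93
eef_pos: [458.9, 4.3, 48.5]
tcp_rot: [3.141, -0.002, 0.028]
ft_force: [1.0, -3.2, 1.7]
opening: 0.163
grip_force: 30.0
t: 34.27
eef_pos: [458.8, 4.4, 48.0]
tcp_rot: [3.141, -0.001, 0.028]
ft_force: [2.4, -4.2, 1.9]
opening: 0.159
grip_force: 30.0
rel dx 0.2 dy -0.0 dz -0.0 turn -0.0 | now [458.8   4.4  48. ] psi 0.028 q6 1.41 t 34.3 F [ 2.4 -4.2  1.9] op 15.1 gf 30.0
[[0.4, 0.2, -8.4], [0.8, 2.6, -16.4], [1.2, 7.0, -23.5], [1.7, 13.0, -29.2], [2.1, 20.4, -33.2], [2.5, 28.5, -35.2], [2.9, 36.8, -35.0], [3.3, 44.8, -32.6], [3.8, 52.0, -28.2], [4.2, 57.7, -22.2]]
[[0.4, 4.0, 7.3], [0.8, 5.9, 15.5], [1.2, 5.7, 23.8], [1.7, 3.3, 31.8], [2.1, -1.0, 38.9], [2.5, -7.1, 44.7], [2.9, -14.4, 48.7], [3.3, -22.5, 50.6], [3.8, -30.9, 50.4], [4.2, -38.9, 48.0]]
[[0.4, -7.1, -4.4], [0.8, -12.9, -10.4], [1.2, -16.9, -17.8], [1.7, -18.8, -25.9], [2.1, -18.6, -34.2], [2.5, -16.2, -42.2], [2.9, -11.9, -49.4], [3.3, -5.8, -55.1], [3.8, 1.5, -59.1], [4.2, 9.7, -61.1]]
[[0.4, 8.4, 0.2], [0.8, 16.4, 2.6], [1.2, 23.5, 7.0], [1.7, 29.2, 13.0], [2.1, 33.2, 20.4], [2.5, 35.2, 28.5], [2.9, 35.0, 36.8], [3.3, 32.6, 44.8], [3.8, 28.2, 52.0], [4.2, 22.2, 57.7]]
[[0.4, -7.3, 4.0], [0.8, -15.5, 5.9], [1.2, -23.8, 5.7], [1.7, -31.8, 3.3], [2.1, -38.9, -1.0], [2.5, -44.7, -7.1], [2.9, -48.7, -14.4], [3.3, -50.6, -22.5], [3.8, -50.4, -30.9], [4.2, -48.0, -38.9]]
```

```bash
python3 -m crank '[[0.4,0.2,-8.4,0,8],[0.8,2.6,-16.4,0,8],[1.2,7,-23.5,0,8],[1.7,13,-29.2,0,8],[2.1,20.4,-33.2,0,8],[2.5,28.5,-35.2,0,8],[2.9,36.8,-35,0,8],[3.3,44.8,-32.6,0,8],[3.8,52,-28.2,0,8],[4.2,57.7,-22.2,0,8]]'
python3 -m crank '[[0,0,0,0,8]]'
```

```text
t: 35.1
eef_pos: [464.2, -53.3, 69.9]
tcp_rot: [-3.141, -0.0, 0.028]
ft_force: [2.2, 2.6, 0.8]
opening: 0.16
grip_force: 30.0
t: 35.18
eef_pos: [464.2, -53.7, 69.1]
tcp_rot: [-3.142, 0.0, 0.028]
ft_force: [3.4, -2.3, -1.7]
opening: 0.16
grip_force: 30.0
```

Forces are small, so the circle is well centred. Three more arcs.

```bash
python3 -m crank '[[0.4,4,7.3,0,8],[0.8,5.9,15.5,0,8],[1.2,5.7,23.8,0,8],[1.7,3.3,31.8,0,8],[2.1,-1,38.9,0,8],[2.5,-7.1,44.7,0,8],[2.9,-14.4,48.7,0,8],[3.3,-22.5,50.6,0,8],[3.8,-30.9,50.4,0,8],[4.2,-38.9,48,0,8]]'
python3 -m crank '[[0.4,-7.1,-4.4,0,8],[0.8,-12.9,-10.4,0,8],[1.2,-16.9,-17.8,0,8],[1.7,-18.8,-25.9,0,8],[2.1,-18.6,-34.2,0,8],[2.5,-16.2,-42.2,0,8],[2.9,-11.9,-49.4,0,8],[3.3,-5.8,-55.1,0,8],[3.8,1.5,-59.1,0,8],[4.2,9.7,-61.1,0,8]]'
python3 -m crank '[[0.4,8.4,0.2,0,8],[0.8,16.4,2.6,0,8],[1.2,23.5,7,0,8],[1.7,29.2,13,0,8],[2.1,33.2,20.4,0,8],[2.5,35.2,28.5,0,8],[2.9,35,36.8,0,8],[3.3,32.6,44.8,0,8],[3.8,28.2,52,0,8],[4.2,22.2,57.7,0,8]]'
python3 -m crank '[[0,0,0,0,8]]'
```

```text
t: 36.02
eef_pos: [467.5, -13.0, 21.7]
tcp_rot: [3.141, -0.0, 0.029]
ft_force: [3.5, -6.0, 3.9]
opening: 0.158
grip_force: 30.0
t: 36.85
eef_pos: [471.7, -22.9, 82.9]
tcp_rot: [-3.141, 0.0, 0.029]
ft_force: [6.4, 1.1, -11.0]
opening: 0.16
grip_force: 30.0
t: 37.68
eef_pos: [476.5, -45.4, 24.2]
tcp_rot: [3.142, 0.0, 0.028]
ft_force: [1.4, -3.6, 0.3]
opening: 0.162
grip_force: 30.0
t: 37.77
eef_pos: [476.5, -44.6, 24.1]
tcp_rot: [-3.141, 0.001, 0.029]
ft_force: [4.4, -3.2, -6.6]
opening: 0.164
grip_force: 30.0
```

```bash
cat >> h.py <<'E'
def ft(phi):
    s=env.state();F=s['ft_force'];a=np.radians(phi);print('resist %.1f radial %.1f x %.1f'%(F[1]*np.sin(a)-F[2]*np.cos(a),F[1]*np.cos(a)+F[2]*np.sin(a),s['eef_pos'][0]))
E
python3 -m crank '[[0.4,-7.3,4,0,8],[0.8,-15.5,5.9,0,8],[1.2,-23.8,5.7,0,8]]'; python3 -c "
from h import *
ft(279);circ(279,15,4);circ(339,10,4);circ(19,10,4);circ(59,10,4);circ(99,10,4)"
```

```text
t: 38.02
eef_pos: [476.5, -22.1, 19.0]
tcp_rot: [3.141, 0.002, 0.029]
ft_force: [-1.5, -20.1, -4.1]
opening: 0.159
grip_force: 30.0
resist 20.5 radial 0.9 x 476.5
[[0.4, -8.0, -2.4], [0.8, -15.1, -6.7], [1.2, -20.9, -12.8], [1.7, -24.9, -20.1]]
[[0.3, -1.5, -5.4], [0.6, -2.1, -10.9], [0.8, -1.7, -16.5], [1.1, -0.4, -21.9]]
[[0.3, 2.3, -5.1], [0.6, 5.4, -9.7], [0.8, 9.3, -13.7], [1.1, 13.8, -17.0]]
[[0.3, 5.0, -2.4], [0.6, 10.4, -4.0], [0.8, 15.9, -4.6], [1.1, 21.5, -4.2]]
[[0.3, 5.4, 1.3], [0.6, 10.5, 3.6], [0.8, 15.1, 6.7], [1.1, 19.1, 10.6]]
```

```bash
python3 -m crank '[[0.4,-8.1,-2.3,0,8],[0.8,-15.2,-6.6,0,8],[1.2,-20.9,-12.8,0,8],[1.7,-24.9,-20.1,0,8]]'; python3 -c "
from h import *
ft(339)"
```

```text
t: 38.35
eef_pos: [476.5, 1.7, 38.6]
tcp_rot: [3.14, 0.004, 0.03]
ft_force: [-3.9, -46.1, -15.2]
opening: 0.158
grip_force: 30.1
resist 30.7 radial -37.5 x 476.5
```

```bash
python3 -m crank '[[0,0,0,0,8],[0,0,0,0,8]]'
python3 - <<'E'
from h import *
ft(339)
i,K,P=cam('top');j,K2,P2=cam('side')
cv2.imwrite('pics/side_c.png',j);cv2.imwrite('pics/top_c.png',i)
cv2.imwrite('pics/c10.png',cv2.resize(j[190:330,225:365],None,fx=4.2,fy=4.2,interpolation=cv2.INTER_CUBIC))
E
```

```text
t: 38.52
eef_pos: [476.5, 0.9, 39.1]
tcp_rot: [3.139, 0.004, 0.03]
ft_force: [-4.8, -39.1, -12.6]
opening: 0.158
grip_force: 30.0
resist 25.8 radial -32.0 x 476.5
```

View pics/c10.png

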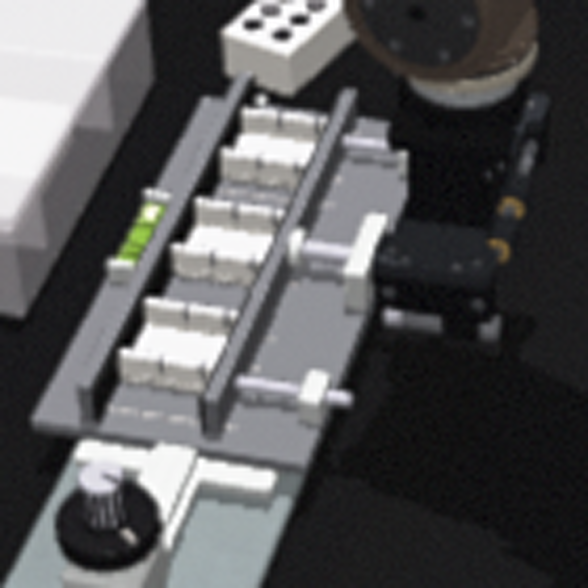

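The picture shows the wall (crop 345,95 to 215,410) up against the trays, with a gap still left to the back wall. The gripper palm is close to the nut block (370,260), and the grip runs (385,318) to (500,328). I'll check the crank's actual angle and the gap.

Run:
```python
from h import *
_,K,P=cam('side')
for f in (240,260,279,300,320,339):
    a=np.radians(f);X=[[455,-29.7+32*np.cos(a),61+32*np.sin(a)],[515,-28+32*np.cos(a),61+32*np.sin(a)]]
    print(f,((proj(K,P,X)-[225,190])*4.2).round(0).tolist())
C=lambda x,y:(x/4.2+225,y/4.2+190)
# tops of walls/trays at knob-end: back wall front top edge, moving wall back top edge, tray ends (z tray top~ 40+22)
print('walls',ray(K,P,[C(97,385),C(205,395)],66).round(1))
print('tray near end top edges knob tray',ray(K,P,[C(120,350),C(228,362)],61).round(1))
```

```text
240 [[512.0, 297.0], [421.0, 283.0]]
260 [[509.0, 312.0], [416.0, 298.0]]
279 [[505.0, 322.0], [412.0, 309.0]]
300 [[501.0, 329.0], [407.0, 315.0]]
320 [[498.0, 329.0], [404.0, 315.0]]
339 [[496.0, 323.0], [401.0, 309.0]]
walls [[663.7 131.1  66. ]
 [599.6 123.6  66. ]]
tray near end top edges knob tray [[664.4  93.5  61. ]
 [598.1  87.6  61. ]]
```

```bash
python3 -m crank '[[-0.3,3,5,0,8],[-0.6,7,9.5,0,8],[-0.9,11.5,13,0,8],[-0.9,11.5,13,0,8],[-0.9,11.5,13,0,8]]'
python3 -c "
from h import *
ft(305)"
```

```text
t: 39.08
eef_pos: [476.7, -10.8, 27.1]
tcp_rot: [3.139, 0.002, 0.029]
ft_force: [-7.0, -35.0, 10.1]
opening: 0.161
grip_force: 30.1
resist 22.8 radial -28.4 x 476.7
```

```bash
python3 -m crank '[[0,0,0,0,12],[0,0,0,0,18],[0,0,0,0,22],[0,0,0,0,22],[0,0,0,0,22]]'
python3 - <<'E'
from h import *
ft(305)
_,K,P=cam('side')
C=lambda x,y:(x/4.2+225,y/4.2+190)
print(ray(K,P,[C(350,400),C(325,392),C(375,300),C(380,250)],62).round(1))
rel(477,-10,27,.029)
E
```

```text
t: 39.5
eef_pos: [476.5, -9.6, 26.6]
tcp_rot: [3.14, 0.002, 0.029]
ft_force: [-3.4, -23.0, -0.2]
opening: 0.231
grip_force: 11.6
resist 18.9 radial -13.0 x 476.5
[[518.  102.6  62. ]
 [534.1  99.6  62. ]
 [528.8  11.9  62. ]
 [539.2 -36.1  62. ]]
rel dx 0.6 dy 0.4 dz -0.4 turn 0.0 | now [476.4  -9.6  26.6] psi 0.029 q6 1.39 t 39.5 F [ -3.9 -23.1  -1.3] op 22.0 gf 11.6
```

```bash
python3 -m crank '[[0,2,0,0,32],[0,2,0,0,40],[0,2,0,0,40],[0,2,-30,0,40],[0,2,-70,0,40],[0,2,-110,0,40],[-30,0,-130,0,60],[-30,0,-150,0,60],[-30,0,-150,0,60]]'
python3 -m crank '[[0,-40,0,0,80],[0,-80,0,0,80],[0,-120,0,0,80],[0,-160,0,0,80],[0,-200,0,0,80],[0,-240,0,0,80],[0,-250,0,0,80]]'
python3 - <<'E'
from h import *
i,K,P=cam('top');cv2.imwrite('pics/top_d.png',i);j,K2,P2=cam('side');cv2.imwrite('pics/side_d.png',j)
# profiles along image columns through stand (rows 170..235), averaged over a few columns
for y,z in((100,40),(50,42),(0,44),(-50,45),(-100,46)):
    u=proj(K,P,[[630,y-28,z]])[0,0]
    g=i[176:234,int(u)-2:int(u)+3].mean((1,2)).round(0).astype(int);print(y,int(u),g.tolist())
print(ray(K,P,[[320,r] for r in (180,185,190,200,205,210)],70)[:,0].round(0))
print(ray(K,P,[[320,r] for r in (180,185,190,200,205,210)],44)[:,0].round(0))
E
```

```text
t: 40.3
eef_pos: [447.1, -8.7, 179.9]
tcp_rot: [3.141, -0.004, 0.029]
ft_force: [1.0, -0.7, 0.2]
opening: 0.577
grip_force: 0.0
t: 40.88
eef_pos: [439.3, 245.2, 175.6]
tcp_rot: [-3.141, 0.002, 0.032]
ft_force: [-0.2, -0.8, -0.2]
opening: 0.84
grip_force: 0.0
100 289 [147, 171, 171, 172, 171, 172, 159, 157, 175, 153, 91, 29, 186, 244, 244, 244, 244, 244, 244, 244, 244, 244, 244, 244, 244, 244, 244, 244, 244, 244, 233, 165, 125, 177, 161, 113, 135, 179, 178, 177, 177, 177, 177, 178, 179, 178, 179, 179, 178, 179, 180, 180, 182, 143, 29, 27, 28, 27]
50 305 [154, 173, 173, 173, 174, 172, 158, 157, 176, 158, 98, 27, 94, 154, 175, 175, 175, 175, 176, 175, 175, 176, 176, 176, 177, 176, 176, 177, 176, 177, 177, 138, 124, 179, 169, 121, 129, 179, 178, 180, 179, 179, 180, 180, 181, 180, 181, 181, 181, 181, 181, 182, 185, 145, 27, 22, 27, 28]
0 321 [151, 184, 171, 173, 176, 152, 123, 150, 175, 165, 111, 28, 140, 227, 244, 244, 244, 244, 244, 243, 244, 244, 244, 244, 244, 244, 244, 244, 244, 244, 244, 207, 138, 191, 184, 207, 225, 210, 184, 198, 198, 198, 197, 197, 198, 198, 198, 198, 227, 244, 244, 244, 218, 140, 137, 132, 125, 150]
-50 337 [152, 176, 176, 176, 177, 178, 177, 183, 186, 168, 118, 34, 59, 137, 178, 179, 179, 178, 179, 180, 180, 179, 180, 180, 180, 180, 181, 181, 181, 181, 181, 142, 136, 188, 176, 129, 132, 184, 184, 184, 184, 184, 185, 184, 186, 186, 186, 186, 186, 186, 186, 187, 191, 154, 42, 24, 28, 29]
-100 353 [137, 176, 178, 178, 178, 179, 179, 182, 183, 169, 120, 34, 129, 223, 244, 244, 244, 244, 244, 244, 244, 244, 244, 244, 244, 244, 244, 244, 244, 244, 244, 208, 134, 186, 199, 169, 134, 186, 186, 187, 186, 187, 188, 188, 188, 189, 189, 188, 188, 182, 174, 174, 177, 144, 47, 21, 23, 25]
[690. 675. 660. 629. 613. 598.]
[696. 680. 664. 633. 617. 601.]
```

All three trays are white right up to the dark gasket on both sides (rows 188–206), so they are gripped. Next is the coarse knob.

```bash
python3 -m crank '[[40,0,0,-7,80],[80,0,0,-14,80],[120,0,0,-21,80],[150,0,0,-28,80],[172,0,0,-35,80],[172,0,0,-42,80],[172,0,0,-49,80],[172,0,0,-56,80],[172,0,0,-63,80],[172,0,0,-70,80]]'
python3 -m crank '[[0,0,0,-7,80],[0,0,0,-14,80],[0,0,0,-21,80],[0,0,0,-28,80],[0,0,0,-35,80],[0,0,0,-42,80],[0,0,0,-49,80],[0,0,0,-56,80],[0,0,0,-63,80],[0,0,0,-70,80]]'
python3 -m crank '[[0,0,0,-7,80],[0,0,0,-14,80],[0,0,0,-21,80],[0,0,0,-28,80],[0,0,0,-35,80],[0,0,0,-42,80],[0,0,0,-49,80],[0,0,0,-56,80],[0,0,0,-63,80],[0,0,0,-70,80]]'
python3 - <<'E'
from h import *
_,K,P=cam('top');_,K2,P2=cam('side')
i=cv2.imread('pics/top0.png');j=cv2.imread('pics/side_d.png')
print(ray(K,P,(230.8,202.6),90).round(1),ray(K,P,(227.2,200.2),120).round(1))
for n,im,(x0,y0,x1,y1),KK,PP,zz in(('top',i,(218,190,245,216),K,P,120),('side',j,(232,290,270,335),K2,P2,120)):
    c=im[y0:y1,x0:x1];h=cv2.cvtColor(c,cv2.COLOR_BGR2HSV)
    if n=='top':print(im[192:214,220:242].mean(2).astype(int))
    d=(c.mean(2)<60).astype(np.uint8)
    cs,_=cv2.findContours(d,cv2.RETR_EXTERNAL,cv2.CHAIN_APPROX_NONE);k=max(cs,key=cv2.contourArea);e=cv2.minEnclosingCircle(k);print(n,'dark',e[0][0]+x0,e[0][1]+y0,e[1])
rel(611,247.5,175,1.8)
print(env.state()['joints'].round(2))
E
```

```text
t: 41.82
eef_pos: [612.1, 243.5, 175.7]
tcp_rot: [-3.14, 0.001, 1.255]
ft_force: [0.1, 0.4, 0.1]
opening: 0.842
grip_force: 0.0
t: 42.65
eef_pos: [612.1, 243.6, 175.8]
tcp_rot: [-3.14, -0.001, 2.477]
ft_force: [-0.0, -0.0, 0.3]
opening: 0.843
grip_force: 0.0
t: 43.48
eef_pos: [612.1, 243.6, 175.8]
tcp_rot: [3.141, -0.002, -2.585]
ft_force: [0.3, -0.3, -0.1]
opening: 0.842
grip_force: 0.0
[[609.3 242.5  90. ]] [[611.7 247.5 120. ]]
[[ 26  25 137 179 182 184 183 168 158 157 151 158 175 181 183 182 182 180
  179 180 177 179]
 [ 29  28 137 179 183 170 151 116  87  88  76  96 130 143 158 177 184 185
  181 180 178 179]
 [ 24  24 138 165 150 116  70  47  46  47  47  49  50  58  93 139 173 183
  182 181 179 179]
 [ 23  24 117 115  67  48  44  46  46  46  47  49  48  50  50  71 123 168
  182 182 182 181]
 [ 25  24  63  66  47  85 130 144 130  86  44  46  48  47  50  52  57 132
  182 181 179 182]
 [ 24  29  41  45 113 180 216 221 216 194 126  47  49  50  50  52  53  89
  158 156 153 175]
 [ 27  34  45  87 186 232 237 237 238 240 192  82  47  51  53  50  52  48
   86  98 112 160]
 [ 27  40  42 
[... 949 characters left out ...]
  49  51  50  52  54  49  39  41  83 178
  193 137 102 180]
 [ 26  47 152 178 136  87  61  44  45  44  47  45  40  34  39  71 122 197
  197 140 118 185]
 [ 25  47 153 188 166 129  98  79  69  53  47  46  37  56  70  98 111 124
  117 101 103 136]
 [ 29  49 152 189 189 154 124 117 110 101  94  94  94 104 109 110 133 146
  144 144 147 174]
 [ 23  50 151 187 187 170 158 156 158 140 125 124 124 143 157 156 177 188
  186 187 188 188]]
top dark 225.5 202.5 14.57748031616211
side dark 250.02447509765625 314.91258811950684 12.024893760681152
rel dx -0.9 dy 3.8 dz 1.0 turn 108.5 | now [612.2 243.8 176. ] psi -2.589 q6 -1.84 t 43.6 F [-0.   0.   0.6] op 80.2 gf 0.0
[ 0.28  0.57  1.51 -0.    1.06 -1.84]
```

```bash
python3 -m crank '[[-0.9,3.8,35,0,80],[-0.9,3.8,65,0,80],[-0.9,3.8,85,0,80],[-0.9,3.8,95,0,80],[-0.9,3.8,95,0,80]]'
python3 -m crank '[[0,0,7,0,80],[0,0,14,0,80],[0,0,14,0,80]]'
python3 -m crank '[[0,0,0,0,70],[0,0,0,0,60],[0,0,0,0,50],[0,0,0,0,45],[0,0,0,0,45],[0,0,0,0,45],[0,0,0,0,45],[0,0,0,0,45]]'
python3 -c "
from h import *
print(env.state()['moment'])"
```

```text
t: 44.0
eef_pos: [610.1, 248.1, 79.4]
tcp_rot: [3.141, -0.004, -2.593]
ft_force: [-0.5, 0.0, 0.5]
opening: 0.841
grip_force: 0.0
t: 44.25
eef_pos: [611.0, 249.1, 67.4]
tcp_rot: [-3.142, -0.0, -2.59]
ft_force: [0.0, -0.9, -0.5]
opening: 0.84
grip_force: 0.0
t: 44.92
eef_pos: [612.8, 247.1, 68.4]
tcp_rot: [-3.138, 0.001, -2.589]
ft_force: [7.2, -14.3, -0.4]
opening: 0.583
grip_force: 30.0
[-2.41290252 -1.32841908  0.09404724]
```

```bash
python3 -m crank '[[0,-2.3,0,0,45],[0,-2.3,0,0,45]]'
python3 -m crank '[[0,0,-0.3,5,45],[0,0,-0.5,10,45],[0,0,-0.8,15,45],[0,0,-1,20,45],[0,0,-1.3,25,45],[0,0,-1.6,30,45],[0,0,-1.8,35,45]]'
python3 -m crank '[[0,0,-0.3,5,45],[0,0,-0.5,10,45],[0,0,-0.8,15,45],[0,0,-1,20,45],[0,0,-1.3,25,45],[0,0,-1.6,30,45],[0,0,-1.8,35,45]]'
python3 - <<'E'
from h import *
print(env.state()['moment'],env.state()['joints'][5])
i,K,P=cam('top');j,K2,P2=cam('side')
for im,KK,PP in((i,K,P),(j,K2,P2)):
    L=np.array([[698.0,0,57]])+np.linspace(-42,42,57)[:,None]*np.array([[-.029,1,0]])
    L[:,1]-=26
    best=None
    for dx in range(-12,13,3):
        uv=proj(KK,PP,L+[dx,0,0]).astype(np.float32)
        s=cv2.remap(im,uv[:,0].reshape(1,-1),uv[:,1].reshape(1,-1),cv2.INTER_LINEAR)[0].astype(int)
        sc=(s[:,1]-s[:,0]).sum()
        if best is None or sc>best[0]:best=(sc,dx,s)
    print(best[1]);print(best[2][:,1].tolist());print((best[2][:,1]-best[2][:,0]).tolist())
E
```

```text
t: 45.08
eef_pos: [612.8, 246.9, 68.4]
tcp_rot: [-3.141, 0.001, -2.59]
ft_force: [1.5, -3.5, 3.0]
opening: 0.583
grip_force: 30.0
t: 45.67
eef_pos: [613.0, 246.2, 70.2]
tcp_rot: [-3.14, 0.002, 3.079]
ft_force: [2.6, -10.5, 3.7]
opening: 0.583
grip_force: 30.0
t: 46.25
eef_pos: [612.8, 245.7, 72.0]
tcp_rot: [-3.14, 0.002, 2.468]
ft_force: [0.9, -13.3, 4.2]
opening: 0.585
grip_force: 30.0
[-2.26754154 -0.66985141  0.15811776] -0.6128884600516518
0
[177, 177, 177, 177, 185, 205, 221, 226, 229, 221, 217, 226, 235, 236, 237, 238, 239, 238, 238, 232, 227, 217, 206, 202, 201, 207, 216, 223, 231, 234, 234, 234, 234, 234, 233, 232, 227, 223, 220, 219, 227, 231, 217, 205, 196, 191, 212, 233, 233, 233, 229, 225, 226, 228, 228, 228, 207]
[-6, -6, -5, -5, -4, -3, -1, 3, 17, 53, 82, 68, 52, 29, 6, 7, 7, 6, 6, 14, 25, 59, 100, 105, 102, 106, 112, 116, 121, 122, 123, 122, 122, 122, 121, 121, 119, 117, 116, 116, 120, 123, 117, 112, 106, 103, 113, 123, 122, 122, 121, 119, 81, 39, 19, 2, -2]
0
[54, 54, 53, 53, 53, 52, 51, 51, 52, 52, 52, 52, 53, 52, 52, 52, 52, 52, 52, 52, 52, 52, 51, 51, 51, 52, 53, 53, 53, 56, 57, 59, 62, 63, 64, 68, 71, 74, 82, 91, 94, 96, 101, 103, 105, 106, 106, 106, 108, 108, 107, 106, 105, 104, 104, 104, 104]
[7, 7, 6, 7, 7, 7, 6, 6, 7, 7, 7, 6, 7, 6, 6, 6, 6, 6, 6, 6, 7, 7, 6, 6, 6, 6, 7, 7, 6, 7, 7, 7, 7, 7, 7, 7, 7, 6, 8, 8, 9, 9, 10, 9, 10, 10, 10, 10, 11, 10, 9, 8, 7, 6, 4, 3, 2]
```

```bash
cat >> h.py <<'E'
def bub(x0=698.,m0=4.5):
    im,K,P=cam('top');t=np.linspace(-42,46,177)
    L=np.array([[x0,-26,57]])+t[:,None]*np.array([[-.029,1,0]])
    S=[]
    for dx in(-3,0,3):
        uv=proj(K,P,L+[dx,0,0]).astype(np.float32);S.append(cv2.remap(im,uv[:,0].reshape(1,-1),uv[:,1].reshape(1,-1),cv2.INTER_LINEAR)[0].astype(float))
    s=np.mean(S,0);g=s[:,1]-s[:,0];n=(g>60);e=t[n];mid=(e.min()+e.max())/2
    w=np.clip(60-g,0,None)*((t>e.min()+1)&(t<e.max()-1))
    print('t %.1f vial %.1f..%.1f mid %.1f bubble rel mid %.1f width %.1f'%(env.state()['t'],e.min(),e.max(),mid,(w*t).sum()/w.sum()-mid,(w>0).sum()*.5))
E
python3 -m crank '[[-0.7,-0.9,-0.3,5,45],[-0.7,-0.9,-0.5,10,45],[-0.7,-0.9,-0.8,15,45],[-0.7,-0.9,-1,20,45],[-0.7,-0.9,-1.3,25,45],[-0.7,-0.9,-1.6,30,45],[-0.7,-0.9,-1.8,35,45]]'
python3 -c "
from h import *
bub()"
python3 -m crank '[[0,0,0,0,45],[0,0,0,0,45],[0,0,0,0,45],[0,0,0,0,45],[0,0,0,0,45],[0,0,0,0,45],[0,0,0,0,45],[0,0,0,0,45],[0,0,0,0,45],[0,0,0,0,45]]'
python3 -c "
from h import *
bub()"
```

```text
t: 46.93
eef_pos: [612.4, 245.2, 73.7]
tcp_rot: [3.142, 0.002, 1.858]
ft_force: [-2.0, -9.2, 5.3]
opening: 0.582
grip_force: 30.0
t 47.0 vial -28.0..36.5 mid 4.2 bubble rel mid -21.6 width 14.0
t: 47.82
eef_pos: [612.4, 245.2, 73.7]
tcp_rot: [3.141, 0.002, 1.861]
ft_force: [-0.2, -8.3, 4.2]
opening: 0.58
grip_force: 30.0
t 47.9 vial -28.0..36.5 mid 4.2 bubble rel mid -21.6 width 14.0
```

```bash
python3 -m crank '[[0,0,-0.3,5,45],[0,0,-0.5,10,45],[0,0,-0.8,15,45],[0,0,-1,20,45],[0,0,-1.3,25,45],[0,0,-1.6,30,45],[0,0,-1.6,30,45]]'
python3 -m crank '[[0,0,0,0,45],[0,0,0,0,45],[0,0,0,0,45],[0,0,0,0,45],[0,0,0,0,45],[0,0,0,0,45],[0,0,0,0,45],[0,0,0,0,45],[0,0,0,0,45],[0,0,0,0,45]]'
python3 -c "
from h import *
bub()"
python3 -m crank '[[0,0,0,0,45],[0,0,0,0,45],[0,0,0,0,45],[0,0,0,0,45],[0,0,0,0,45],[0,0,0,0,45],[0,0,0,0,45],[0,0,0,0,45],[0,0,0,0,45],[0,0,0,0,45]]'
python3 -c "
from h import *
bub()"
```

```text
t: 48.45
eef_pos: [612.1, 245.1, 75.3]
tcp_rot: [3.141, 0.002, 1.333]
ft_force: [-2.7, -8.6, 3.7]
opening: 0.581
grip_force: 30.0
t: 49.28
eef_pos: [612.1, 245.1, 75.3]
tcp_rot: [3.141, 0.002, 1.338]
ft_force: [-3.7, -8.1, 5.1]
opening: 0.578
grip_force: 30.0
t 49.3 vial -28.0..36.5 mid 4.2 bubble rel mid -19.8 width 12.0
t: 50.17
eef_pos: [612.1, 245.1, 75.3]
tcp_rot: [3.141, 0.002, 1.338]
ft_force: [-1.9, -8.3, 4.5]
opening: 0.581
grip_force: 30.0
t 50.2 vial -28.0..36.5 mid 4.2 bubble rel mid -19.5 width 12.5
```

```bash
python3 -m crank '[[0,0,-0.3,6,45],[0,0,-0.6,12,45],[0,0,-1,18,45],[0,0,-1.3,24,45],[0,0,-1.6,30,45],[0,0,-1.9,36,45],[0,0,-2.2,42,45],[0,0,-2.5,48,45],[0,0,-2.8,54,45],[0,0,-3,56,45]]'
for k in 1 2 3; do python3 -m crank '[[0,0,0,0,45],[0,0,0,0,45],[0,0,0,0,45],[0,0,0,0,45],[0,0,0,0,45],[0,0,0,0,45],[0,0,0,0,45],[0,0,0,0,45],[0,0,0,0,45],[0,0,0,0,45]]' | grep force; python3 -c "
from h import *
bub()"; done
```

```text
t: 51.05
eef_pos: [611.6, 245.1, 78.3]
tcp_rot: [3.14, 0.002, 0.355]
ft_force: [-3.0, -7.5, 4.7]
opening: 0.582
grip_force: 30.0
ft_force: [-4.2, -7.6, 5.6]
grip_force: 30.0
t 51.9 vial -28.0..36.5 mid 4.2 bubble rel mid -12.8 width 14.5
ft_force: [-4.5, -8.0, 5.5]
grip_force: 30.0
t 52.8 vial -28.0..36.5 mid 4.2 bubble rel mid -10.8 width 12.5
ft_force: [-3.2, -7.5, 5.8]
grip_force: 30.0
t 53.7 vial -28.0..36.5 mid 4.2 bubble rel mid -10.2 width 14.5
```

```bash
python3 -m crank '[[0,0,0,0,55],[0,0,0,0,65],[0,0,0,0,75],[0,0,0,0,80],[0,0,0,0,80],[0,0,-30,0,80],[0,0,-65,0,80],[0,0,-90,0,80],[0,0,-90,0,80]]'
python3 -c "
from h import *
rel(611.8,244.8,104,0);bub()"
python3 -m crank '[[0,0,0,-7,60],[0,0,0,-14,60],[0,0,0,-21,60],[0,0,0,-28,60],[0,0,0,-35,50],[0,0,0,-42,50],[0,0,0,-49,50],[0,0,0,-56,50],[0,0,0,-63,50],[0,0,0,-70,50]]'
python3 -m crank '[[0,0,0,-7,50],[0,0,0,-14,50],[0,0,0,-21,50],[0,0,0,-28,50],[0,0,0,-35,50],[0,0,0,-42,50],[0,0,0,-49,50],[0,0,0,-56,50],[0,0,0,-63,50],[0,0,0,-70,50]]'
python3 -m crank '[[0,0,0,-7,50],[0,0,0,-14,50],[0,0,0,-21,50],[0,0,0,-28,50],[0,0,0,-35,50],[0,0,0,-42,50],[0,0,0,-49,50],[0,0,0,-56,50],[0,0,0,-63,50],[0,0,0,-70,50]]'
python3 -c "
from h import *
rel(611.8,244.8,104,0);bub()
i,K,P=cam('side')
j=i[270:340,215:285];cv2.imwrite('pics/k.png',cv2.resize(j,None,fx=8,fy=8,interpolation=cv2.INTER_CUBIC))
h=cv2.cvtColor(j,cv2.COLOR_BGR2HSV);print(proj(K,P,[[611.8,244.8,130],[611.8,244.8,92]]))
g=j.mean(2);print(g[::4,::4].astype(int))"
```

```text
t: 54.45
eef_pos: [614.1, 247.0, 173.3]
tcp_rot: [3.141, -0.008, 0.36]
ft_force: [0.0, -0.5, 0.0]
opening: 0.839
grip_force: 0.0
rel dx -3.0 dy 1.3 dz 69.3 turn 20.6 | now [614.1 247.  173.3] psi 0.360 q6 1.49 t 54.5 F [ 0.  -0.5  0. ] op 79.8 gf 0.0
t 54.5 vial -28.0..36.5 mid 4.2 bubble rel mid -10.1 width 14.5
t: 55.33
eef_pos: [611.7, 246.1, 166.2]
tcp_rot: [-3.14, 0.001, 1.588]
ft_force: [-0.4, -0.1, -0.0]
opening: 0.529
grip_force: 0.0
t: 56.17
eef_pos: [611.7, 246.2, 166.2]
tcp_rot: [-3.14, -0.002, 2.81]
ft_force: [-0.7, -0.5, 1.0]
opening: 0.523
grip_force: 0.0
t: 57.0
eef_pos: [611.7, 246.2, 166.2]
tcp_rot: [3.14, -0.002, -2.252]
ft_force: [0.4, -0.2, 0.6]
opening: 0.526
grip_force: 0.0
rel dx 1.0 dy -0.9 dz 62.2 turn -129.0 | now [611.7 246.2 166.2] psi -2.252 q6 -2.18 t 57.0 F [ 0.4 -0.2  0.6] op 50.0 gf 0.0
t 57.0 vial -28.0..36.5 mid 4.2 bubble rel mid -10.1 width 14.5
[[248.31755441 297.66149686]
 [249.93758714 309.94520783]]
[[ 28  28  30  28  27  26  57  81  38  53  32  24  12  18  19  14 122  78]
 [ 27  29  28  27  30  22  30  29  18  22  20  15  15  13 173 255 163  
[... 504 characters left out ...]
250 246 237 212 244 251]
 [ 22  32  30  32  24  26  80  21  55 111  26  20 255 195 114 117 116 124]
 [ 28  31  29  29  29  80  20  23  81  90  21  19 188 251 139 165 154 121]
 [ 28  28  29  29  28 174  16  19  24  21  24  19 149 122 180 178 181 178]
 [ 28  26  27  31  95 162  71  16  24  22  17  53 119 120 180 178 179 178]
 [ 29  28  27  30 115 112 130 170  93  93 162 166 112 179 180 179 179 181]
 [ 30  29  29  73 114 113 123 149 161 178 190 118 111 182 181 180 179 179]
 [ 29  29  16 120 116 115 119 145 144 143 145 116 119 141 145 144 143 143]
 [ 29  11  97 116 117 116 115 138 140 145 146 114 119 119 121 119 118 112]
 [ 30  29 181 117 116 116 117 117 102  65  66 111 119 122 118 120 117  65]]
```

```bash
python3 -m crank '[[0.5,-0.5,30,0,50],[0.5,-0.5,50,0,50],[0.5,-0.5,56,0,50],[0.5,-0.5,60,0,50],[0.5,-0.5,60,0,50],[0.5,-0.5,60,0,50]]'
python3 -m crank '[[0,0,0,0,40],[0,0,0,0,30],[0,0,0,0,20],[0,0,0,0,15],[0,0,0,0,15],[0,0,0,0,15],[0,0,0,0,15],[0,0,0,0,15]]'
python3 -m crank '[[0,0,0,0,15],[0,0,0,0,15]]'
```

```text
t: 57.6
eef_pos: [612.7, 245.6, 108.5]
tcp_rot: [-3.141, 0.001, -2.259]
ft_force: [-0.8, 0.3, 0.4]
opening: 0.525
grip_force: 0.0
t: 58.27
eef_pos: [612.2, 245.6, 108.1]
tcp_rot: [3.142, 0.0, -2.258]
ft_force: [-3.8, 1.7, 4.3]
opening: 0.243
grip_force: 30.0
t: 58.43
eef_pos: [612.2, 245.7, 108.1]
tcp_rot: [3.142, 0.0, -2.258]
ft_force: [-2.5, 1.1, 5.9]
opening: 0.245
grip_force: 30.0
```

```bash
python3 -m crank '[[0,0,0,7,15],[0,0,0,14,15],[0,0,0,21,15],[0,0,0,28,15],[0,0,0,35,15],[0,0,0,42,15],[0,0,0,49,15],[0,0,0,56,15],[0,0,0,63,15],[0,0,0,70,15]]'
python3 -m crank '[[0,0,0,7,15],[0,0,0,14,15],[0,0,0,21,15],[0,0,0,28,15],[0,0,0,35,15],[0,0,0,42,15],[0,0,0,49,15],[0,0,0,56,15],[0,0,0,63,15],[0,0,0,70,15]]'
for k in 1 2 3; do python3 -m crank '[[0,0,0,0,15],[0,0,0,0,15],[0,0,0,0,15],[0,0,0,0,15],[0,0,0,0,15],[0,0,0,0,15],[0,0,0,0,15],[0,0,0,0,15],[0,0,0,0,15],[0,0,0,0,15]]' | grep force; done; python3 -c "
from h import *
bub()"
```

```text
t: 59.27
eef_pos: [612.3, 245.4, 108.1]
tcp_rot: [-3.141, 0.0, 2.798]
ft_force: [-1.7, 0.1, 5.3]
opening: 0.246
grip_force: 30.0
t: 60.1
eef_pos: [612.2, 245.3, 108.1]
tcp_rot: [-3.142, 0.0, 1.576]
ft_force: [-3.5, -0.5, 6.4]
opening: 0.247
grip_force: 30.0
ft_force: [-3.2, -0.3, 5.9]
grip_force: 30.0
ft_force: [-3.4, 0.7, 5.7]
grip_force: 30.0
ft_force: [-3.6, 0.2, 5.4]
grip_force: 30.0
t 62.6 vial -28.0..36.0 mid 4.0 bubble rel mid -3.4 width 13.5
```

```bash
python3 -m crank '[[0,0,0,7,15],[0,0,0,14,15],[0,0,0,21,15],[0,0,0,28,15],[0,0,0,35,15],[0,0,0,42,15],[0,0,0,49,15],[0,0,0,56,15],[0,0,0,63,15],[0,0,0,70,15]]'
python3 -m crank '[[0,0,0,7,15],[0,0,0,12,15],[0,0,0,12,15]]' | grep -A1 tcp
for k in 1 2 3 4; do python3 -m crank '[[0,0,0,0,15],[0,0,0,0,15],[0,0,0,0,15],[0,0,0,0,15],[0,0,0,0,15],[0,0,0,0,15],[0,0,0,0,15],[0,0,0,0,15],[0,0,0,0,15],[0,0,0,0,15]]' | grep force; done
python3 - <<'E'
from h import *
bub()
im,K,P=cam('top');t=np.linspace(-34,44,53)
L=np.array([[698.,-26,57]])+t[:,None]*np.array([[-.029,1,0]])
uv=proj(K,P,L).astype(np.float32);s=cv2.remap(im,uv[:,0].reshape(1,-1),uv[:,1].reshape(1,-1),cv2.INTER_LINEAR)[0].astype(int)
print([(round(a-4),int(b),int(c)) for a,b,c in zip(t,s[:,1],s[:,1]-s[:,0])])
E
```

```text
t: 63.48
eef_pos: [612.0, 245.4, 108.1]
tcp_rot: [3.141, 0.001, 0.354]
ft_force: [-3.5, 0.3, 6.1]
opening: 0.247
grip_force: 30.0
tcp_rot: [3.141, 0.001, 0.145]
ft_force: [-4.1, 1.3, 5.8]
ft_force: [-4.1, 0.7, 6.5]
grip_force: 30.0
ft_force: [-4.3, 1.0, 6.5]
grip_force: 30.0
ft_force: [-3.6, 1.1, 6.8]
grip_force: 30.0
ft_force: [-4.1, 0.4, 6.4]
grip_force: 30.0
t 67.1 vial -28.0..36.0 mid 4.0 bubble rel mid 0.1 width 14.0
[(-38, 206, -3), (-36, 218, 1), (-35, 224, 4), (-34, 220, 32), (-32, 209, 76), (-30, 211, 105), (-29, 226, 114), (-28, 236, 121), (-26, 236, 121), (-24, 234, 120), (-23, 229, 118), (-22, 225, 117), (-20, 222, 114), (-18, 222, 114), (-17, 229, 118), (-16, 235, 121), (-14, 230, 119), (-12, 224, 116), (-11, 213, 111), (-10, 202, 103), (-8, 212, 75), (-6, 222, 45), (-5, 230, 27), (-4, 238, 8), (-2, 239, 7), (0, 240, 7), (1, 240, 7), (2, 239, 7), (4, 239, 17), (6, 238, 31), (7, 233, 65), (8, 227, 104), (10, 222, 115), (12, 219, 114), (13, 222, 116), (14, 228, 120), (16, 224, 117), (18, 214, 111), (19, 204, 105), (20, 196, 100), (22, 200, 103), (24, 218, 114), (25, 230, 121), (26, 230, 121), (28, 228, 120), (30, 221, 119), (31, 215, 105), (32, 217, 64), (34, 219, 26), (36, 219, 11), (37, 214, -1), (38, 173, -2), (40, 138, -4)]
```

```bash
python3 -m crank '[[0,0,0,0,25],[0,0,0,0,35],[0,0,0,0,45],[0,0,0,0,50],[0,0,0,0,50],[0,0,-30,0,50],[0,0,-65,0,50],[0,0,-90,0,50],[0,0,-90,0,50]]' | tail -4
python3 -m crank '[[-40,0,0,0,50],[-80,0,0,0,50],[-120,0,0,0,50],[-140,0,0,0,50],[-140,0,0,0,50],[-140,0,0,0,50],[-140,0,0,0,50],[-140,0,0,0,50],[-140,0,0,0,50],[-140,0,0,0,50]]'
for k in 1 2; do python3 -m crank '[[0,0,0,0,50],[0,0,0,0,50],[0,0,0,0,50],[0,0,0,0,50],[0,0,0,0,50],[0,0,0,0,50],[0,0,0,0,50],[0,0,0,0,50],[0,0,0,0,50],[0,0,0,0,50]]' | grep ft; done
python3 - <<'E'
from h import *
bub()
i,K,P=cam('top');cv2.imwrite('pics/top_e.png',i);j,K2,P2=cam('side');cv2.imwrite('pics/side_e.png',j)
for y,z in((100,44),(50,44),(0,44),(-50,45),(-100,46)):
    u=proj(K,P,[[630,y-28,z]])[0,0]
    print(y,i[182:216,int(u)-2:int(u)+3].mean((1,2)).astype(int).tolist())
trays(i,K,P,68,(255,180,385,212))
d=cv2.imread('pics/side_d.png');print([int(np.abs(j[a:b,c:e].astype(int)-d[a:b,c:e]).mean()) for a,b,c,e in((240,270,300,350),(200,290,235,320))])
E
```

```text
tcp_rot: [-3.141, -0.008, 0.151]
ft_force: [-1.3, -0.0, 0.4]
opening: 0.526
grip_force: 0.0
t: 68.75
eef_pos: [474.5, 224.4, 197.4]
tcp_rot: [3.141, 0.0, 0.15]
ft_force: [0.8, -0.5, 0.1]
opening: 0.526
grip_force: 0.0
ft_force: [0.0, -0.6, -0.1]
ft_force: [-0.6, 0.2, -0.9]
t 70.5 vial -28.0..36.0 mid 4.0 bubble rel mid 0.3 width 13.5
100 [174, 175, 186, 153, 28, 66, 194, 243, 244, 243, 244, 243, 243, 243, 243, 243, 243, 243, 243, 244, 244, 244, 243, 244, 222, 133, 142, 182, 147, 72, 144, 187, 183, 181]
50 [173, 174, 180, 142, 39, 23, 122, 176, 178, 177, 177, 178, 178, 178, 178, 179, 179, 179, 178, 180, 179, 179, 181, 180, 166, 123, 138, 183, 147, 70, 136, 182, 182, 182]
0 [120, 164, 179, 144, 41, 25, 184, 243, 243, 243, 243, 244, 243, 243, 243, 243, 243, 243, 244, 243, 243, 244, 243, 243, 233, 164, 127, 182, 183, 207, 226, 207, 188, 202]
-50 [166, 160, 179, 154, 79, 26, 95, 158, 180, 180, 180, 180, 180, 180, 181, 181, 180, 182, 182, 182, 182, 182, 183, 183, 179, 136, 125, 182, 169, 118, 136, 185, 185, 185]
-100 [162, 154, 177, 165, 108, 27, 136, 225, 243, 243, 243, 244, 244, 243, 243, 244, 244, 244, 243, 244, 243, 243, 243, 243, 243, 206, 136, 191, 173, 124, 134, 187, 187, 186]
[30, 34]
```

The bubble is settled within 1 mm of the middle, the trays are flush with both gaskets, and the gripper is clear, so I'm handing in.

```bash
python3 -c "
from h import *
print(env.job_done())"
```

```text
the job is handed in; nothing more can be done
None
```

I handed the job in at about 70 s of the 210 s: the three trays on the bench are gripped flush between the gaskets, the bubble reads within 1 mm of the middle, and the arm is clear; the grip force was not measured directly, only inferred from the crank resisting about 20 N.

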